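# Set the die wheel against its stop pin

## Robot

A 6-joint arm with a two-finger parallel gripper is mounted at the origin on the work surface. World frame = base frame: x ahead of the robot, y to its left, z up, the work surface at z = 0. Lengths are in m, angles in degrees, forces in N, time in s.
With the tool pointing down it reaches from about 0.375 to 0.9 m from the base axis. Payload 3.1 kg.
Tool frame: the origin (TCP) lies at the very end of the fingers, on their centre line; the grasp point (between the pads) lies 19 mm behind it; z points along the fingers, y is the line along which they close (so a half turn about z gives the same grasp; the last joint's range is limited). The gripper opens to 87 mm and grips with 3 to 60 N. Pads are 19 mm wide; open, the fingers measure 117 mm over their backs; the gripper's body (75 mm by 190 mm) begins 51 mm behind the grasp point.
Start: joints at [61.736, 30.224, 82.088, -0, 67.689, -10.227], TCP at [0.193, 0.594, 0.223] pointing down, gripper open.
Joint ranges: [-176.69, 176.69], [-43.24, 126.21], [12.49, 139.97], [-82, 262], [0, 151.66], [-163.58, 163.58]. Speed limits (degrees/s): [159.86, 159.86, 180, 180, 180, 180].

## Interface

Orientations are given as a 3x3 rotation matrix whose columns are the frame's x, y, z axes.
In Python, from rig import bot gives the robot as it stands.
- The arm moves only by the tool move_arm, never from a script. Its argument "increments" is a list of rows, each an object with "xyz": the shift along the tool's x, y, z in mm, a list of three; "roll": the turn about the tool's z in rad; "grip": the opening in per cent of the stroke, from 0 (shut) to 100 (fully open). A call has 1 to 5 rows; each row shifts and turns the commanded pose from where the row before left it, along the tool's axes as they then stand; what a row does not reach is not made up. A row lasts 1/12 s, in which the tool goes at most 41.7 mm and 7.16 degrees, less where a joint would pass 70% of its speed; a pose out of reach is approached as far as the arm can. A call is refused whole if a number of a shift passes 41.7 or a number of a turn 0.125, either way. A call with a gripper value outside its range is refused whole. The fingers move at their own pace and stop on an object; the grip force is fixed at half the most. Time passes only in rows, so rows that do not move let the fingers close. It gives the time, the measured TCP pose, the force, the opening and the grip force at its end, in the units of the state.
- bot.read_state(): the state, without advancing time (a new reading comes with each control period).
- bot.capture(name): name is "scene" or "side" or "wrist"; returns (picture, depth): 400x640x3 uint8, red, green, blue; 400x640 float32, m along the optical axis (not along the pixel's ray), 0 where there is no reading.
- bot.camera_model(name): a dict with "intrinsics" (3x3 intrinsics, pixels), "rvec" (rotation vector, rad) and "tvec" (3), from world to camera coordinates, as OpenCV has them; the wrist camera has in their place "tool_from_camera" (4x4, takes a point from camera to tool coordinates, whose origin is the TCP and whose axes are the flange's). Camera axes: x right, y down, z forward; pixel columns grow to the right and rows downward; lengths in m; the calibration is good to about 2 mm. A picture is of the moment at which its call begins: read the wrist's pose just before it. camera_model takes no time and is no camera call.
- bot.hand_in(): hands the job in; it is judged then, once.
Trained networks look in the newest picture that a camera, given by its name, has taken for a name from the list of things; names that differ only in an ending like _2 or _b are one class to them, and where a whole thing is asked for, a point or a joint stands for the part that bears it (a point fixed in the world has none). Each returns a list of dicts, best first, with "conf" (0 to 1); they miss things now and then, are a little off and sometimes report something else, mostly with a low value. They report only what shows in the picture. A call takes as long as a camera call.
- bot.spot_in(label, camera): "at" ([x, y, z] in m, in the coordinates of the camera as it stood for that picture, good to about 4 mm: the middle of the surface that is visible of it).
- bot.trace(label, camera): "mask" (400x640 bool, what is visible of it).
The state is a dict: "time_s": time; "joint_positions": joint angles; "qvel": joint speeds; "tau": joint torques, N m; "position": TCP position; "tcp_rot": TCP orientation; "force": force on the tool from outside, world axes, zero at the start; "moment": the same for the moment, N m; "opening": opening from 0.0 (shut) to 1.0 (fully open); "grasp_force": force on a finger pad.
Only numpy, scipy, OpenCV 4.12 (cv2) and the standard library are available. Lean on these libraries where they do the work, as an engineer would, in place of code of your own. Each camera call takes 0.05 s, during which the arm holds its last target. There are 200 camera calls.

## Task

Take the stop pin (the one with the plain cylindrical head) out of the wooden rack, seat it fully home and upright in the round stop hole of the bolster plate, and let go of it. Then turn the die wheel slowly anticlockwise (seen from above) by its upright post until the square die shows centred in the window and the wheel's lug bears on the stop pin; feel for that contact, hold the lug lightly on the pin with about 5 N, never over 8 N, for half a second, and let go. Leave everything else where it is.

Things in the scene. Friction and masses are not known exactly. Their poses are not given: they have to be found in the camera images.
- pin_head (a point): Centre of the loose steel stop pin's plain cylindrical head, 26 mm diameter, 30 mm tall (grasp this), on the pin's axis, 65 mm above the underside of its shoulder; z axis up. The pin stands upright in one of the rack's three holes; which one varies. The other two pieces there have no separate head.
- pin_shoulder (a point): On the stop pin's axis, at the underside of its shoulder (22 mm diameter, 4 mm thick), 65 mm below the head's centre. Between shoulder and head is a shank of 14 mm diameter, 46 mm long, roughly forged: it stands 4 mm off the pin's axis, to a side that is not marked and differs each time. Fully home, this point is level with the plate's top face.
- stop_pin: The stop pin, 108 mm long in all, about 180 g. Origin at the tip of its foot, 93 mm below the head's centre; z axis up the pin. The foot below the shoulder is 12 mm in diameter and 28 mm long, with a chamfered tip.
- rack: Fixed wooden block 250 x 56 x 45 mm (x, y, z) with three 14 mm holes in a row along its x axis, at -75, 0 and +75 mm. Origin at the centre of its underside. Pins stand in it on their shoulders; lift one 28 mm to clear it.
- drift (a point): Bystander in the rack: a tapered steel drift, standing 92 mm out of the rack, narrowing from 22 to 8 mm. This point is at its foot's shoulder.
- spool (a point): Bystander in the rack: a short plain cylinder, 22 mm in diameter, standing 32 mm out of the rack. This point is at its foot's shoulder.
- bolster: Fixed steel bolster plate, 280 x 280 x 30 mm, that carries the wheel and the bridge. Origin at the centre of its underside, on the wheel's axis; its x axis points from the wheel's axis through the window, away from the robot.
- stop_hole (a point): Centre of the mouth of the stop hole: 13.5 mm diameter, 30 mm deep, in the plate's top face, 30 mm above the table. It is 118 mm from the wheel's axis, outside the wheel's rim, 52.7 degrees clockwise of the window seen from above. With the pin's shoulder resting on the plate, its head's centre is 95 mm above the table.
- window (a point): Centre of the 42 x 42 mm window in the fixed bridge plate (110 x 100 mm, top face 70 mm above the table) which overhangs the far part of the wheel. It is 65 mm from the wheel's axis.
- hub (a point): Point on the wheel's vertical axis, level with the wheel's top face, 55 mm above the table; a hub cap of 32 mm diameter stands 8 mm above it.
- wheel: Die wheel: level steel disc, 200 mm diameter, 4.5 kg, top face 55 mm up; origin on its axis at table height. Friction of 0.22 N m (some 3 N at the post); it stays where left but coasts on if pushed fast. It starts 0.6 to 1.9 rad short of the stop and runs past the window without the pin. As the pin has play and its shank is off-centre, contact comes within 0.05 rad of the die being centred and must be felt.
- post (a point): Mid-height (80 mm above the table) of the wheel's upright round post, 16 mm diameter, from 55 to 105 mm above the table, 75 mm from the axis, 120 degrees clockwise of the square die. Push it, or take it between the fingers from above. With the lug at rest on the pin, a push of F newtons along the post's path loads the pin with about 0.64 F (5 N at the pin for 8 N at the post).
- square_die (a point): Centre of the square die opening (26 mm, dark) on the wheel's top face, 65 mm from the axis; the other four dies are round, slotted or hexagonal. When the wheel is set it lies straight under the window's centre.
- lug_face (a point): Middle of the leading face (the one that meets the pin's shank) of the lug, a bar 16 mm wide that sticks out of the wheel's rim to 132 mm from the axis, 36 to 54 mm above the table, midway between post and square die. This point is 118 mm from the axis, 45 mm above the table.
- hammer: Bystander: a hammer lying to the robot's right.
- wrench: Bystander: a wrench lying to the robot's right.
- pliers: Bystander: locking pliers lying beyond the plate.
- offcut: Bystander: flat steel offcut 160 x 30 x 12 mm, lying beyond the plate.
- tin: Bystander: a tin 68 mm in diameter, 100 mm tall, standing far left.

How it is judged (in metres and radians):
On the way, in this order (a step that is already met when the one before it is completed fails the run):
1. the stop pin is seated fully home and upright in the stop hole and released (distance between pin_shoulder and stop_hole below 0.003 m and angle between stop_pin's own z axis and vertical below 0.12 rad and contact force between the fingers and stop_pin below 0.1 N), for 0.2 s.
2. the wheel's lug is pressed on the seated pin with more than 3 N for 0.3 s (contact force between wheel and stop_pin above 3 N and horizontal distance between square_die and window below 0.004 m and distance between pin_shoulder and stop_hole below 0.004 m), for 0.3 s.
At the end, for the whole second after the job is handed in: The square die is centred under the window within 4 mm, with the wheel at rest; the stop pin stands fully home in the stop hole (shoulder within 3 mm of the mouth's centre) and upright within 0.12 rad, at rest and released (horizontal distance between square_die and window below 0.004 m and distance between pin_shoulder and stop_hole below 0.003 m and angle between stop_pin's own z axis and vertical below 0.12 rad and angular speed of wheel below 0.02 rad/s and linear speed of stop_pin below 0.02 m/s); the robot touches nothing.
It fails at once if the wheel is forced against the stop pin (over 8 N) (contact force between wheel and stop_pin above 8 N).
It fails at once if another tool in the rack is moved more than 20 mm (distance of any of drift, spool from where it was at the start of the episode above 0.02 m).
It fails at once if the hammer, wrench, pliers, offcut or tin is moved more than 30 mm (distance of any of hammer, wrench, pliers, offcut, tin from where it was at the start of the episode above 0.03 m).
It also fails if it takes over 72 s, if anything falls off the work surface, if the arm or the gripper's body presses on something with over 40 N, if the wrist force passes 120 N, or if a joint passes its speed limit or range.

## Working session

There is one attempt and no reset: what is moved stays moved. The work goes in short steps, Python scripts to look and compute and a tool call to move; the robot and the scene stay as the last step left them, time stands still between calls to the robot, and variables do not carry over. Pictures are saved under pics/ and viewed, at most 10 in all, crops included, and the job is handed in when it is done.

Besides the shell and the picture viewer there is one more tool, called after "Request:" as a command line: name --argument value ..., lists and objects as JSON in quotes. move_arm: Moves the arm, as the interface text tells. Its arguments: {"type":"object","properties":{"increments":{"type":"array"}},"required":["increments"]}

```bash
ls; mkdir -p pics; cat > h.py <<'E'
import numpy as np, cv2
from rig import bot
def cam2world(name,p,st=None):
    m=bot.camera_model(name); p=np.asarray(p,float)
    if 'rvec' in m:
        R=cv2.Rodrigues(np.array(m['rvec'],float))[0]; return R.T@(p-np.array(m['tvec'],float).ravel())
    st=st or bot.read_state(); T=np.array(m['tool_from_camera'])
    return np.array(st['tcp_rot'])@(T[:3,:3]@p+T[:3,3])+np.array(st['position'])
def px2world(name,u,v,z,st=None):
    "intersect pixel ray with plane height z"
    K=np.array(bot.camera_model(name)['intrinsics']); r=np.linalg.inv(K)@[u,v,1]
    o=cam2world(name,[0,0,0],st); d=cam2world(name,r,st)-o
    return o+d*(z-o[2])/d[2]
def cloud(name,depth,st=None):
    K=np.array(bot.camera_model(name)['intrinsics']); v,u=np.mgrid[:400,:640]
    r=np.stack([(u-K[0,2])/K[0,0]*depth,(v-K[1,2])/K[1,1]*depth,depth],-1)
    o=cam2world(name,[0,0,0],st); A=np.array([cam2world(name,e,st)-o for e in np.eye(3)])
    return r@A+o
E
python3 - <<'E'
from h import *
s=bot.read_state(); print({k:np.round(v,3).tolist() for k,v in s.items()})
for n in ['scene','side']:
    im,d=bot.capture(n); cv2.imwrite(f'pics/{n}0.png',im[:,:,::-1])
    for l in ['pin_head','pin_shoulder','rack','drift','spool','stop_hole','window','hub','post','square_die','lug_face']:
        print(n,l,[(np.round(cam2world(n,r['at']),4).tolist(),round(r['conf'],2)) for r in bot.spot_in(l,n)[:2]])
E
```

```text
pics
{'time_s': 0.0, 'joint_positions': [61.736, 30.278, 82.155, -0.003, 67.689, -10.226], 'qvel': [-0.0, -0.042, 0.013, -0.051, 0.002, 0.027], 'tau': [0.001, -44.005, -17.659, 0.063, 0.058, -0.0], 'position': [0.193, 0.594, 0.222], 'tcp_rot': [[-0.951, 0.31, -0.001], [0.31, 0.951, -0.002], [0.0, -0.002, -1.0]], 'force': [0.614, -0.807, -0.274], 'moment': [0.041, 0.059, 0.049], 'grasp_force': 0.0, 'opening': 0.997}
scene pin_head [([0.5898, 0.3418, 0.1145], 0.65)]
scene pin_shoulder [([0.591, 0.3384, 0.1192], 0.48)]
scene rack [([0.5263, 0.3522, 0.0468], 0.89), ([0.7635, -0.1886, 0.0077], 0.66)]
scene drift [([0.7454, 0.336, 0.1007], 0.74), ([0.6008, -0.362, 0.001], 0.37)]
scene spool [([0.4427, 0.3502, 0.0765], 0.41), ([0.814, 0.109, 0.0091], 0.26)]
scene stop_hole [([0.5499, 0.0047, 0.0306], 0.62)]
scene window [([0.5558, -0.0003, 0.0295], 0.97)]
scene hub [([0.5572, 0.0012, 0.0307], 0.72), ([0.5996, -0.3615, 0.0041], 0.58)]
scene post [([0.5238, -0.0135, 0.0543], 0.95)]
scene square_die [([0.5176, -0.0148, 0.0553], 0.89)]
scene lug_face [([0.5236, -0.0194, 0.0583], 0.77)]
side pin_head [([0.5841, 0.3481, 0.1105], 0.89), ([0.7547, -0.184, 0.0125], 0.31)]
side pin_shoulder [([0.5819, 0.344, 0.1099], 0.87)]
side rack [([0.494, 0.3609, 0.0461], 0.94)]
side drift [([0.5088, 0.3457, 0.0843], 0.75)]
side spool [([0.4327, 0.3561, 0.0745], 0.59)]
side stop_hole [([0.5164, 0.0175, 0.0298], 0.75)]
side window [([0.5182, 0.0137, 0.0266], 0.77), ([0.4329, 0.3573, 0.0779], 0.54)]
side hub [([0.5215, 0.0144, 0.0319], 0.77)]
side post [([0.5136, -0.0053, 0.0557], 0.85)]
side square_die [([0.5094, -0.0013, 0.0565], 0.73)]
side lug_face [([0.5142, -0.002, 0.0522], 0.84), ([0.7151, 0.3438, 0.0841], 0.6)]
```

View pics/scene0.png

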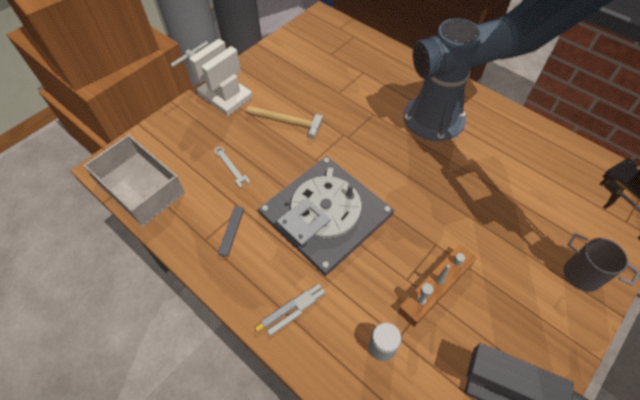

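View pics/side0.png

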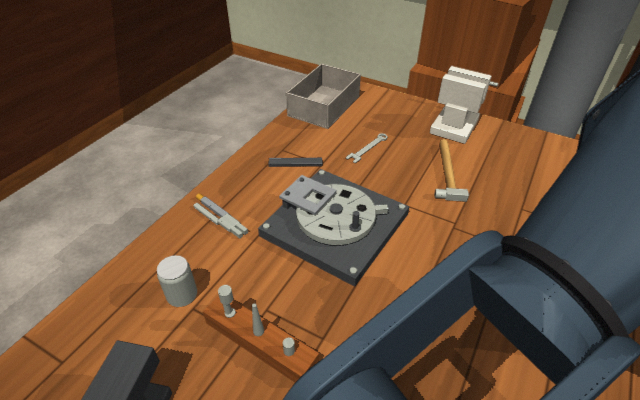

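The pictures show the stop pin in the rack's far hole (side 227,295; scene 425,293). The drift is in the middle and the spool in the near hole. The post is at side (355,220), the lug at (380,210), the square die at about (346,194) and the window at (318,194).

```bash
python3 - <<'E'
from h import *
for n in ['scene','side']:
    im,d=bot.capture(n); P=cloud(n,d); ok=d>0
    def sel(x0,x1,y0,y1,z0,z1): 
        return P[ok&(P[...,0]>x0)&(P[...,0]<x1)&(P[...,1]>y0)&(P[...,1]<y1)&(P[...,2]>z0)&(P[...,2]<z1)]
    def circ(q): 
        c,r=cv2.minEnclosingCircle(q[:,:2].astype(np.float32)); return len(q),np.round(c,4),round(r,4),np.round(np.median(q[:,2]),4)
    print(n,'table',np.median(sel(.3,.5,-.2,-.15,-.02,.02)[:,2]))
    print('pintop',circ(sel(.53,.64,.3,.4,.118,.132)))
    print('rack',cv2.minAreaRect(sel(.35,.7,.28,.42,.040,.050)[:,:2].astype(np.float32)*1000))
    q=sel(.33,.75,-.22,.22,.025,.034); print('plate',len(q),cv2.minAreaRect(q[:,:2].astype(np.float32)*1000))
    q=sel(.4,.68,-.14,.14,.066,.074); print('bridge',len(q),cv2.minAreaRect(q[:,:2].astype(np.float32)*1000),q.mean(0))
    print('post',circ(sel(.36,.66,-.12,.12,.09,.115)))
    q=sel(.4,.68,-.14,.14,.050,.0585); print('wheel',len(q),q.mean(0)); print(circ(q))
E
```

```text
scene table -5.461757064484374e-05
pintop (102, array([0.5853, 0.3404]), 0.0141, np.float64(0.1248))
rack ((510.7025146484375, 345.43841552734375), (56.435585021972656, 252.2389678955078), 85.55641174316406)
plate 3851 ((532.3707275390625, -24.701324462890625), (282.6007080078125, 283.0905456542969), 85.77449798583984)
bridge 1054 ((566.04931640625, -26.46389389038086), (101.78987121582031, 215.09437561035156), 85.5594482421875) [ 0.61966783 -0.02914078  0.06977154]
post (34, array([0.4664, 0.0066]), 0.0089, np.float64(0.1032))
wheel 2337 [ 0.52276358 -0.01971681  0.05478009]
(2337, array([ 0.5498, -0.0482]), 0.1364, np.float64(0.0548))
side table -0.000432655260669379
pintop (141, array([0.5852, 0.3396]), 0.014, np.float64(0.1247))
rack ((542.9446411132812, 342.9254455566406), (58.620628356933594, 315.26513671875), 85.59117889404297)
plate 4479 ((533.357421875, -24.9737548828125), (285.3150634765625, 282.54876708984375), 85.64049530029297)
bridge 1030 ((564.706787109375, -27.739727020263672), (105.91178131103516, 219.77638244628906), 86.36261749267578) [ 0.61604658 -0.0268846   0.06968188]
post (50, array([0.4645, 0.0096]), 0.0073, np.float64(0.1033))
wheel 2861 [ 0.51910228 -0.01599566  0.05469242]
(2861, array([ 0.5469, -0.044 ]), 0.1343, np.float64(0.0547))
```

Both cameras agree: the pin is at (0.585, 0.340) and the hub at (0.533, -0.025), with a yaw of about -4.4°. That puts the stop hole near (0.597, -0.124), and the wheel has about 1.43 rad to go. I'm moving above the pin.

Request:
move_arm --increments '[{"xyz": [0, 0, 0], "roll": -0.119, "grip": 100}, {"xyz": [0, 0, 0], "roll": -0.118, "grip": 100}, {"xyz": [-30, -16, 2], "roll": 0, "grip": 100}, {"xyz": [-32, -18, 3], "roll": 0, "grip": 100}, {"xyz": [-32, -17, 3], "roll": 0, "grip": 100}]'

```text
time_s: 1.72
position: [0.2835, 0.5358, 0.2146]
tcp_rot: [[-0.997, 0.075, 0.0], [0.075, 0.997, 0.0], [-0.0, 0.0, -1.0]]
force: [-0.1, 0.0, -0.6]
opening: 1.0
grasp_force: 0.0
```

Request:
move_arm --increments '[{"xyz": [-32, -17, 2], "roll": 0, "grip": 100}, {"xyz": [-32, -17, 2], "roll": 0, "grip": 100}, {"xyz": [-32, -17, 2], "roll": 0, "grip": 80}, {"xyz": [-32, -17, 3], "roll": 0, "grip": 80}, {"xyz": [-32, -17, 3], "roll": 0, "grip": 70}]'

```text
time_s: 2.13
position: [0.4376, 0.4379, 0.2026]
tcp_rot: [[-0.997, 0.078, 0.0], [0.078, 0.997, 0.0], [-0.0, 0.0, -1.0]]
force: [0.3, 0.2, 0.0]
opening: 0.855
grasp_force: 0.0
```

Request:
move_arm --increments '[{"xyz": [-32, -17, 3], "roll": 0, "grip": 70}, {"xyz": [-32, -17, 3], "roll": 0, "grip": 70}, {"xyz": [-32, -17, 2], "roll": 0, "grip": 70}, {"xyz": [-32, -18, 2], "roll": 0, "grip": 70}, {"xyz": [-28, -18, 2], "roll": 0, "grip": 70}]'

```text
time_s: 2.55
position: [0.587, 0.3388, 0.1904]
tcp_rot: [[-0.997, 0.078, 0.001], [0.078, 0.997, 0.0], [-0.001, 0.0, -1.0]]
force: [-0.3, 0.9, -0.4]
opening: 0.705
grasp_force: 0.0
```

Request:
move_arm --increments '[{"xyz": [0, 0, 0], "roll": 0, "grip": 70}, {"xyz": [0, 0, 0], "roll": 0, "grip": 70}]'

```text
time_s: 2.72
position: [0.5865, 0.3384, 0.19]
tcp_rot: [[-0.997, 0.081, -0.0], [0.081, 0.997, 0.0], [0.0, 0.0, -1.0]]
force: [-0.4, -0.2, -0.3]
opening: 0.698
grasp_force: 0.0
```

```bash
cat >> h.py <<'E'
def togo(x,y,z,st=None):
    st=st or bot.read_state(); return np.round(np.array(st['tcp_rot']).T@(np.array([x,y,z])-st['position'])*1000,1)
def show(s): print(round(s['time_s'],2),'pos',np.round(s['position'],4),'rot',np.round(s['tcp_rot'],3).tolist(),'F',np.round(s['force'],2),'M',np.round(s['moment'],2),'op',round(s['opening'],3),'g',round(s['grasp_force'],1))
E
python3 - <<'E'
from h import *
s=bot.read_state(); show(s); print(togo(.585,.340,.150)); print(np.round(bot.camera_model('wrist')['tool_from_camera'],3))
im,d=bot.capture('wrist'); cv2.imwrite('pics/w1.png',im[:,:,::-1]); P=cloud('wrist',d,s)
q=P[(d>0)&(P[...,2]>.118)&(P[...,2]<.132)&(abs(P[...,0]-.585)<.04)&(abs(P[...,1]-.34)<.04)]
if len(q): print(len(q),cv2.minEnclosingCircle(q[:,:2].astype(np.float32)),np.median(q[:,2]))
E
```

```text
2.72 pos [0.5865 0.3384 0.19  ] rot [[-0.997, 0.081, -0.0], [0.081, 0.997, 0.0], [0.0, 0.0, -1.0]] F [-0.45 -0.22 -0.25] M [-0.06  0.   -0.01] op 0.698 g 0.0
[ 1.6  1.4 40. ]
[[-0.    -0.961 -0.276  0.076]
 [ 1.    -0.001  0.     0.   ]
 [-0.    -0.276  0.961 -0.162]
 [ 0.     0.     0.     1.   ]]
1147 ((0.5862566828727722, 0.33936306834220886), 0.013123893178999424) 0.12509936554840242
```

Request:
move_arm --increments '[{"xyz": [0.6, 1.1, 20], "roll": 0, "grip": 70}, {"xyz": [0, 0, 25], "roll": 0, "grip": 70}, {"xyz": [0, 0, 25], "roll": 0, "grip": 70}, {"xyz": [0, 0, 19], "roll": 0, "grip": 70}, {"xyz": [0, 0, 10], "roll": 0, "grip": 70}]'

```text
time_s: 3.18
position: [0.581, 0.342, 0.089]
tcp_rot: [[-0.997, 0.076, -0.005], [0.076, 0.997, -0.002], [0.005, -0.002, -1.0]]
force: [-0.8, -0.6, -0.8]
opening: 0.699
grasp_force: 0.0
```

Request:
move_arm --increments '[{"xyz": [0, 0, 0], "roll": 0, "grip": 50}, {"xyz": [0, 0, 0], "roll": 0, "grip": 36}, {"xyz": [0, 0, 0], "roll": 0, "grip": 20}, {"xyz": [0, 0, 0], "roll": 0, "grip": 10}, {"xyz": [0, 0, 0], "roll": 0, "grip": 10}]'

```text
time_s: 3.6
position: [0.5853, 0.3417, 0.0932]
tcp_rot: [[-0.997, 0.078, 0.003], [0.078, 0.997, 0.001], [-0.003, 0.001, -1.0]]
force: [-0.3, 0.7, 0.0]
opening: 0.404
grasp_force: 0.0
```

Request:
move_arm --increments '[{"xyz": [0, 0, 0], "roll": 0, "grip": 10}, {"xyz": [0, 0, 0], "roll": 0, "grip": 10}]'

```text
time_s: 3.77
position: [0.5848, 0.3411, 0.0924]
tcp_rot: [[-0.997, 0.078, 0.001], [0.078, 0.997, 0.0], [-0.001, 0.0, -1.0]]
force: [-0.7, -0.5, 2.8]
opening: 0.272
grasp_force: 29.9
```

```bash
python3 - <<'E'
from h import *
s=bot.read_state(); show(s)
im,d=bot.capture('wrist'); cv2.imwrite('pics/w2.png',im[:,:,::-1])
E
```

```text
3.77 pos [0.5848 0.3411 0.0924] rot [[-0.997, 0.078, 0.001], [0.078, 0.997, 0.0], [-0.001, 0.0, -1.0]] F [-0.68 -0.47  2.76] M [-0.03  0.01 -0.02] op 0.272 g 29.9
```

View pics/w2.png

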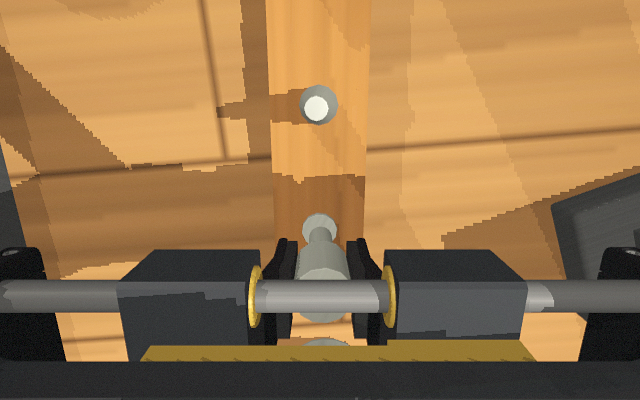

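The pin head is held between the pads at (320,285), with its shank and shoulder visible at (318,228). I'm lifting it and carrying it towards the hole.

Request:
move_arm --increments '[{"xyz": [0, 0, -8], "roll": 0, "grip": 10}, {"xyz": [0, 0, -20], "roll": 0, "grip": 10}, {"xyz": [0, 0, -35], "roll": 0, "grip": 10}, {"xyz": [0, 0, -35], "roll": 0, "grip": 10}, {"xyz": [0, 0, -30], "roll": 0, "grip": 10}]'

```text
time_s: 4.23
position: [0.5842, 0.3412, 0.2214]
tcp_rot: [[-0.997, 0.078, -0.0], [0.078, 0.997, 0.0], [0.0, 0.0, -1.0]]
force: [0.9, 0.3, -2.3]
opening: 0.276
grasp_force: 29.9
```

Request:
move_arm --increments '[{"xyz": [-4, -16, 0], "roll": 0, "grip": 10}, {"xyz": [-8, -32, 0], "roll": 0, "grip": 10}, {"xyz": [-9, -36, 0], "roll": 0, "grip": 10}, {"xyz": [-9, -36, 0], "roll": 0, "grip": 10}, {"xyz": [-9, -36, 0], "roll": 0, "grip": 10}]'

```text
time_s: 4.65
position: [0.6102, 0.181, 0.2189]
tcp_rot: [[-0.997, 0.077, -0.002], [0.077, 0.997, -0.0], [0.002, -0.0, -1.0]]
force: [0.3, 0.7, -2.3]
opening: 0.276
grasp_force: 29.9
```

Request:
move_arm --increments '[{"xyz": [-9, -36, 0], "roll": 0, "grip": 10}, {"xyz": [-9, -36, 0], "roll": 0, "grip": 10}, {"xyz": [-9, -36, 0], "roll": 0, "grip": 10}, {"xyz": [-9, -36, 0], "roll": 0, "grip": 10}, {"xyz": [-9, -36, 0], "roll": 0, "grip": 10}]'

```text
time_s: 5.07
position: [0.6411, -0.0023, 0.2188]
tcp_rot: [[-0.997, 0.078, -0.002], [0.078, 0.997, 0.0], [0.002, 0.0, -1.0]]
force: [0.9, 0.6, -1.8]
opening: 0.273
grasp_force: 29.9
```

Request:
move_arm --increments '[{"xyz": [-9, -36, 0], "roll": 0, "grip": 10}, {"xyz": [-9, -36, 0], "roll": 0, "grip": 10}, {"xyz": [-6, -30, 0], "roll": 0, "grip": 10}, {"xyz": [-3, -16, 0], "roll": 0, "grip": 10}, {"xyz": [0, 0, 0], "roll": 0, "grip": 10}]'

```text
time_s: 5.48
position: [0.6595, -0.1246, 0.2187]
tcp_rot: [[-0.997, 0.083, -0.001], [0.083, 0.997, -0.001], [0.001, -0.001, -1.0]]
force: [0.1, -0.9, -2.3]
opening: 0.275
grasp_force: 29.9
```

Request:
move_arm --increments '[{"xyz": [0, 0, 0], "roll": 0, "grip": 10}, {"xyz": [0, 0, 0], "roll": 0, "grip": 10}, {"xyz": [0, 0, 0], "roll": 0, "grip": 10}]'

```text
time_s: 5.73
position: [0.6593, -0.1181, 0.2193]
tcp_rot: [[-0.997, 0.076, -0.001], [0.076, 0.997, 0.001], [0.001, 0.001, -1.0]]
force: [-0.3, 0.0, -2.9]
opening: 0.275
grasp_force: 29.9
```

```bash
python3 - <<'E'
from h import *
s=bot.read_state(); show(s)
im,d=bot.capture('wrist'); cv2.imwrite('pics/w3.png',im[:,:,::-1]); np.savez('w3.npz',d=d,im=im)
c=cam2world('wrist',[0,0,0],s); K=np.array(bot.camera_model('wrist')['intrinsics']); print(K.tolist(),c)
# expected hole pixel
T=np.array(bot.camera_model('wrist')['tool_from_camera']); R=np.array(s['tcp_rot'])
t=R.T@(np.array([.597,-.124,.03])-s['position']); q=T[:3,:3].T@(t-T[:3,3]); print('expected',(K@q/q[2])[:2])
E
```

```text
5.73 pos [ 0.6593 -0.1181  0.2193] rot [[-0.997, 0.076, -0.001], [0.076, 0.997, 0.001], [0.001, 0.001, -1.0]] F [-0.3   0.03 -2.9 ] M [ 0.04 -0.    0.03] op 0.275 g 29.9
[[354.5194687427474, 0.0, 321.57162059428197], [0.0, 354.5194687427474, 202.2889111332209], [0.0, 0.0, 1.0]] [ 0.58389496 -0.1122739   0.38167851]
expected [309.97950266 115.90451966]
```

View pics/w3.png

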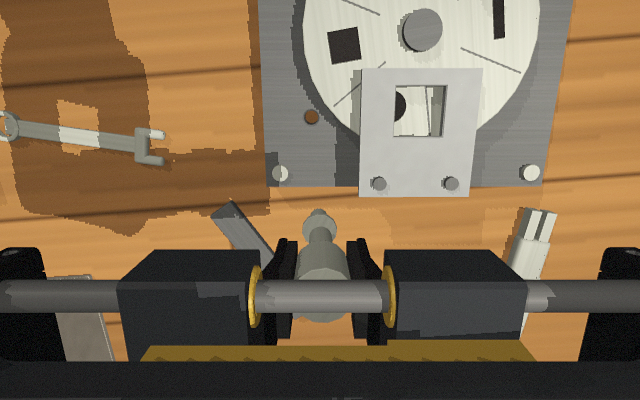

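The stop hole shows at (311,117), right where it was expected at (310,116). The pin hangs with its shoulder at (320,227) and its foot at (319,212). Now I'll measure both in this same picture.

```bash
python3 - <<'E'
from h import *
s=bot.read_state(); f=np.load('w3.npz'); im,d=f['im'],f['d']
hsv=cv2.cvtColor(im,cv2.COLOR_RGB2HSV); roi=hsv[105:130,298:325]; m=((roi[...,1]>70)).astype(np.uint8)
n,l,st,c=cv2.connectedComponentsWithStats(m); k=1+np.argmax(st[1:,4]); u,v=c[k]+[298,105]; print(st[k],u,v)
H=px2world('wrist',u,v,.030,s); print('hole',H)
P=cloud('wrist',d,s); x,y=s['position'][:2]
q=P[(d>0)&(abs(P[...,0]-x)<.04)&(abs(P[...,1]-y)<.018)]
print(np.histogram(q[:,2],bins=np.arange(.13,.26,.005)))
from scipy.optimize import least_squares
def fit(q,r):
    g=least_squares(lambda p:np.hypot(q[:,0]-p[0],q[:,1]-p[1])-r,[x,y],loss='soft_l1',f_scale=.0005); return np.round(g.x,4),np.median(abs(g.fun))
for z0,z1,r in [(.146,.168,.006),(.175,.215,.007),(.225,.248,.013)]:
    a=q[(q[:,2]>z0)&(q[:,2]<z1)]; print(z0,len(a),*(fit(a,r) if len(a)>5 else ()))
for z0,z1 in [(.168,.180),(.245,.262)]:
    a=q[(q[:,2]>z0)&(q[:,2]<z1)]; print('disc',len(a),np.round([a.min(0),a.max(0)],4).tolist(), cv2.minEnclosingCircle(a[:,:2].astype(np.float32)) if len(a) else 0)
E
```

```text
[  7   6  13  12 129] 311.0387596899225 116.43410852713178
hole [ 0.59779788 -0.12309193  0.03      ]
(array([   0,    0,    0,   13,   35,    8,    0,    0,   37,  557,   68,
         67,   68,   37,    0,    0,    0,   20,  217,  333,  363,  395,
        481,  473, 1020]), array([0.13 , 0.135, 0.14 , 0.145, 0.15 , 0.155, 0.16 , 0.165, 0.17 ,
       0.175, 0.18 , 0.185, 0.19 , 0.195, 0.2  , 0.205, 0.21 , 0.215,
       0.22 , 0.225, 0.23 , 0.235, 0.24 , 0.245, 0.25 , 0.255]))
0.146 56 [ 0.6609 -0.12  ] 0.0001546722181260036
0.175 797 [ 0.6627 -0.1195] 0.0020038046245945025
0.225 1878 [ 0.661  -0.1181] 0.0006313884070207271
disc 594 [[0.6498, -0.1301, 0.1723], [0.6681, -0.1087, 0.1798]] ((0.6604233980178833, -0.11948997527360916), 0.010896840132772923)
disc 1723 [[0.6464, -0.136, 0.245], [0.674, -0.1, 0.262]] ((0.6549716591835022, -0.118459552526474), 0.019334156066179276)
```

Request:
move_arm --increments '[{"xyz": [12, -2, 0], "roll": 0, "grip": 10}, {"xyz": [20, -2.5, 0], "roll": 0, "grip": 10}, {"xyz": [18, -2, 10], "roll": 0, "grip": 10}, {"xyz": [10, -1.4, 20], "roll": 0, "grip": 10}, {"xyz": [2.7, 0, 25], "roll": 0, "grip": 10}]'

```text
time_s: 6.2
position: [0.596, -0.1218, 0.1662]
tcp_rot: [[-0.997, 0.076, 0.003], [0.076, 0.997, -0.001], [-0.003, -0.001, -1.0]]
force: [0.3, -0.6, -1.7]
opening: 0.275
grasp_force: 29.9
```

Request:
move_arm --increments '[{"xyz": [0, 0, 25], "roll": 0, "grip": 10}, {"xyz": [0, 0, 16], "roll": 0, "grip": 10}, {"xyz": [0, 0, 8], "roll": 0, "grip": 10}, {"xyz": [0, 0, 0], "roll": 0, "grip": 10}, {"xyz": [0, 0, 0], "roll": 0, "grip": 10}]'

```text
time_s: 6.62
position: [0.5971, -0.1224, 0.1159]
tcp_rot: [[-0.997, 0.077, 0.0], [0.077, 0.997, -0.0], [-0.0, -0.0, -1.0]]
force: [0.3, -0.2, -1.3]
opening: 0.275
grasp_force: 29.9
```

Request:
move_arm --increments '[{"xyz": [0, 0, 0], "roll": 0, "grip": 10}, {"xyz": [0, 0, 0], "roll": 0, "grip": 10}, {"xyz": [0, 0, 0], "roll": 0, "grip": 10}, {"xyz": [0, 0, 0], "roll": 0, "grip": 10}, {"xyz": [0, 0, 0], "roll": 0, "grip": 10}]'

```text
time_s: 7.03
position: [0.5969, -0.1232, 0.1162]
tcp_rot: [[-0.997, 0.078, 0.001], [0.078, 0.997, -0.0], [-0.001, -0.0, -1.0]]
force: [-0.1, -0.4, -2.0]
opening: 0.277
grasp_force: 29.9
```

```bash
python3 - <<'E'
from h import *
for i in range(2):
    s=bot.read_state(); show(s); print(togo(.5962,-.1212,.115,s)); im,d=bot.capture('wrist')
cv2.imwrite('pics/w4.png',cv2.resize(im[150:260,250:390,::-1],None,fx=5,fy=5)); np.savez('w4.npz',d=d,im=im)
P=cloud('wrist',d,s); x,y,z=s['position']; dz=z-.2193
q=P[(d>0)&(abs(P[...,0]-x)<.04)&(abs(P[...,1]-y)<.018)]
from scipy.optimize import least_squares
for z0,z1,r in [(.146,.168,.006)]:
    a=q[(q[:,2]>z0+dz)&(q[:,2]<z1+dz)]
    g=least_squares(lambda p:np.hypot(a[:,0]-p[0],a[:,1]-p[1])-r,[x,y],loss='soft_l1',f_scale=.0005); print(len(a),g.x)
a=q[(q[:,2]>.168+dz)&(q[:,2]<.180+dz)]; print(cv2.minEnclosingCircle(a[:,:2].astype(np.float32)))
E
```

```text
7.03 pos [ 0.5969 -0.1232  0.1162] rot [[-0.997, 0.078, 0.001], [0.078, 0.997, -0.0], [-0.001, -0.0, -1.0]] F [-0.14 -0.36 -1.96] M [ 0.05 -0.05 -0.01] op 0.277 g 29.9
[0.9 1.9 1.2]
7.08 pos [ 0.5968 -0.1231  0.116 ] rot [[-0.997, 0.078, 0.001], [0.078, 0.997, -0.0], [-0.001, -0.0, -1.0]] F [-0.85 -1.14 -2.08] M [0.04 0.01 0.04] op 0.275 g 29.9
[0.8 1.9 1. ]
872 [ 0.56972523 -0.11175609]
((0.5981734991073608, -0.12465913593769073), 0.011047439649701118)
```

View pics/w4.png

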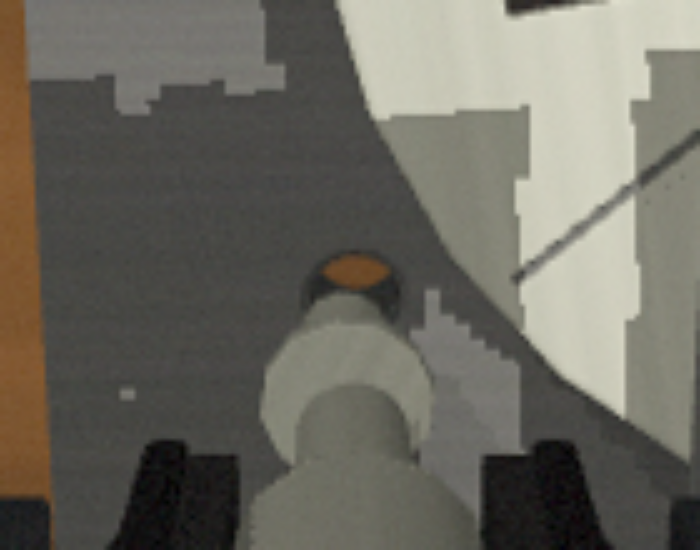

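The hole shows centred near crop (351,290). The foot above it sits about 9 crop pixels to the left, so I need roughly 1.5 mm in +y. I'll compute the shift.

```bash
python3 - <<'E'
from h import *
s=bot.read_state(); s['position']=[.5968,-.1231,.1160]
K=np.array(bot.camera_model('wrist')['intrinsics']);T=np.array(bot.camera_model('wrist')['tool_from_camera']);R=np.array(s['tcp_rot'])
def proj(p):
    t=(np.array(p)-s['position'])@R; q=(t-T[:3,3])@T[:3,:3]; return (q@K.T/q[:,2:])[:,:2]
a=np.linspace(0,2*np.pi,73); ring=lambda c,r,z:np.c_[c[0]+r*np.cos(a),c[1]+r*np.sin(a),0*a+z]
from scipy.optimize import least_squares
# hole rim: left 302, right 400, top 249 (crop px) 
meas=np.array([302/5+250-.4,400/5+250-.4,249/5+150-.4])
f=lambda c:(lambda q:[q[:,0].min(),q[:,0].max(),q[:,1].min()]-meas)(proj(ring(c,.00675,.03)))
g=least_squares(f,[.5978,-.1231],diff_step=1e-4); print('hole',g.x,g.fun)
# shoulder top disc: left 260, right 435, top 322 ; z shoulder top
z=.116+.0176-.061
meas=np.array([260/5+250-.4,435/5+250-.4,322/5+150-.4])
f=lambda c:(lambda q:[q[:,0].min(),q[:,0].max(),q[:,1].min()]-meas)(proj(ring(c,.011,z)))
h=least_squares(f,[.598,-.1245],diff_step=1e-4); print('shoulder',h.x,h.fun); d=g.x-h.x
print('shift world',d*1000,'tool',R.T@np.r_[d*1000,0])
E
```

```text
hole [ 0.5968842  -0.12413811] [ 0.58122727 -0.58131956 -0.0086179 ]
shoulder [ 0.59847275 -0.12450485] [-0.29983385  0.29992589  0.00862879]
shift world [-1.58855308  0.3667375 ] tool [ 1.61227265e+00  2.42020130e-01 -6.60342618e-04]
```

Request:
move_arm --increments '[{"xyz": [1.1, 1.0, 3], "roll": 0, "grip": 10}, {"xyz": [0, 0, 3], "roll": 0, "grip": 10}, {"xyz": [0, 0, 3], "roll": 0, "grip": 10}, {"xyz": [0, 0, 2], "roll": 0, "grip": 10}, {"xyz": [0, 0, 1], "roll": 0, "grip": 10}]'

```text
time_s: 7.55
position: [0.5953, -0.1218, 0.1029]
tcp_rot: [[-0.997, 0.078, -0.001], [0.078, 0.997, 0.0], [0.001, 0.0, -1.0]]
force: [0.1, 0.3, -1.7]
opening: 0.273
grasp_force: 29.9
```

Request:
move_arm --increments '[{"xyz": [0, 0, 1], "roll": 0, "grip": 10}, {"xyz": [0, 0, 1], "roll": 0, "grip": 10}, {"xyz": [0, 0, 0], "roll": 0, "grip": 10}]'

```text
time_s: 7.8
position: [0.5958, -0.122, 0.1014]
tcp_rot: [[-0.997, 0.078, 0.0], [0.078, 0.997, 0.0], [-0.0, 0.0, -1.0]]
force: [-0.1, 0.4, -2.9]
opening: 0.274
grasp_force: 29.9
```

The tip is below the plate face and there is no contact force, so it has entered the hole. I'm continuing down gently.

Request:
move_arm --increments '[{"xyz": [0, 0, 2], "roll": 0, "grip": 10}, {"xyz": [0, 0, 2], "roll": 0, "grip": 10}, {"xyz": [0, 0, 2], "roll": 0, "grip": 10}, {"xyz": [0, 0, 1], "roll": 0, "grip": 10}, {"xyz": [0, 0, 1], "roll": 0, "grip": 10}]'

```text
time_s: 8.22
position: [0.5958, -0.1219, 0.0934]
tcp_rot: [[-0.997, 0.078, 0.0], [0.078, 0.997, 0.0], [-0.0, 0.0, -1.0]]
force: [-0.2, -0.0, -2.1]
opening: 0.273
grasp_force: 29.9
```

Request:
move_arm --increments '[{"xyz": [0, 0, 3], "roll": 0, "grip": 10}, {"xyz": [0, 0, 3], "roll": 0, "grip": 10}, {"xyz": [0, 0, 3], "roll": 0, "grip": 10}, {"xyz": [0, 0, 2], "roll": 0, "grip": 10}, {"xyz": [0, 0, 1], "roll": 0, "grip": 10}]'

```text
time_s: 8.63
position: [0.5958, -0.1221, 0.0812]
tcp_rot: [[-0.997, 0.078, 0.0], [0.078, 0.997, -0.0], [-0.0, -0.0, -1.0]]
force: [2.1, -0.4, -1.6]
opening: 0.275
grasp_force: 29.9
```

Request:
move_arm --increments '[{"xyz": [0, 0, 1], "roll": 0, "grip": 10}, {"xyz": [0, 0, 1], "roll": 0, "grip": 10}, {"xyz": [0, 0, 0], "roll": 0, "grip": 10}]'

```text
time_s: 8.88
position: [0.5958, -0.1221, 0.0795]
tcp_rot: [[-0.997, 0.078, 0.0], [0.078, 0.997, -0.0], [-0.0, -0.0, -1.0]]
force: [1.6, 0.5, -2.4]
opening: 0.276
grasp_force: 29.9
```

Request:
move_arm --increments '[{"xyz": [0, 0, 1], "roll": 0, "grip": 10}, {"xyz": [0, 0, 1], "roll": 0, "grip": 10}, {"xyz": [0, 0, 0.5], "roll": 0, "grip": 10}, {"xyz": [0, 0, 0.5], "roll": 0, "grip": 10}, {"xyz": [0, 0, 0], "roll": 0, "grip": 10}]'

```text
time_s: 9.3
position: [0.5962, -0.1222, 0.0774]
tcp_rot: [[-0.997, 0.078, 0.001], [0.078, 0.997, -0.001], [-0.001, -0.0, -1.0]]
force: [0.3, 0.3, 4.1]
opening: 0.28
grasp_force: 29.9
```

It's seated: vertical contact came at TCP z = 0.0774, exactly as predicted. I'm releasing it and rising.

Request:
move_arm --increments '[{"xyz": [0, 0, 0], "roll": 0, "grip": 35}, {"xyz": [0, 0, 0], "roll": 0, "grip": 45}, {"xyz": [0, 0, 0], "roll": 0, "grip": 50}, {"xyz": [0, 0, 0], "roll": 0, "grip": 50}, {"xyz": [0, 0, 0], "roll": 0, "grip": 50}]'

```text
time_s: 9.72
position: [0.5951, -0.1218, 0.0761]
tcp_rot: [[-0.997, 0.078, -0.001], [0.078, 0.997, 0.0], [0.001, 0.0, -1.0]]
force: [0.6, -0.6, 0.1]
opening: 0.484
grasp_force: 0.0
```

Request:
move_arm --increments '[{"xyz": [0, 0, -5], "roll": 0, "grip": 50}, {"xyz": [0, 0, -20], "roll": 0, "grip": 50}, {"xyz": [0, 0, -35], "roll": 0, "grip": 50}, {"xyz": [0, 0, -35], "roll": 0, "grip": 50}, {"xyz": [0, 0, -20], "roll": 0, "grip": 50}]'

```text
time_s: 10.13
position: [0.5971, -0.1225, 0.1954]
tcp_rot: [[-0.997, 0.078, 0.005], [0.078, 0.997, -0.002], [-0.005, -0.002, -1.0]]
force: [0.9, 0.5, 0.7]
opening: 0.497
grasp_force: 0.0
```

```bash
python3 - <<'E'
from h import *
s=bot.read_state(); show(s)
for n in ['scene','side','wrist']:
    im,d=bot.capture(n); P=cloud(n,d,s); ok=d>0
    def sel(x0,x1,y0,y1,z0,z1): 
        return P[ok&(P[...,0]>x0)&(P[...,0]<x1)&(P[...,1]>y0)&(P[...,1]<y1)&(P[...,2]>z0)&(P[...,2]<z1)]
    for l,q in [('pin',sel(.56,.64,-.16,-.085,.105,.116)),('post',sel(.44,.5,-.03,.04,.1,.11))]:
        if len(q): print(n,l,len(q),cv2.minEnclosingCircle(q[:,:2].astype(np.float32)),np.median(q[:,2]))
    if n=='wrist': cv2.imwrite('pics/w5.png',im[:,:,::-1])
E
```

```text
10.13 pos [ 0.5971 -0.1225  0.1954] rot [[-0.997, 0.078, 0.005], [0.078, 0.997, -0.002], [-0.005, -0.002, -1.0]] F [0.93 0.45 0.68] M [ 0.01 -0.08 -0.04] op 0.497 g 0.0
scene pin 62 ((0.59912109375, -0.12282076478004456), 0.014158635400235653) 0.10902904084079384
scene post 24 ((0.4662225842475891, 0.007614273112267256), 0.009073330089449883) 0.10445274539840832
side pin 58 ((0.5979170203208923, -0.12122990936040878), 0.013811459764838219) 0.10918197176511024
side post 31 ((0.4645180404186249, 0.00890103355050087), 0.008071614429354668) 0.10415782255057093
wrist pin 941 ((0.5963172912597656, -0.12284151464700699), 0.012972323223948479) 0.10899783578678529
wrist post 76 ((0.4694949984550476, 0.005452149547636509), 0.005547123495489359) 0.10378661646526874
```

View pics/w5.png

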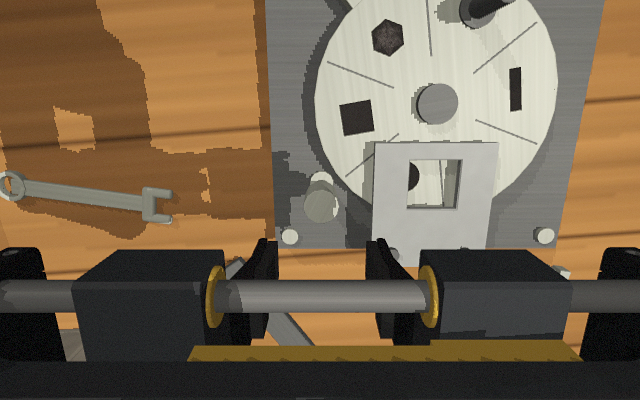

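The pin stands upright in the hole at (320,200): head top at z = 0.109, head centre within 1 mm of the hole's axis. The square die is at (357,118) and the hub at (437,103). Next I go above the post and line up to straddle it.

Request:
move_arm --increments '[{"xyz": [12, 10, 0], "roll": 0, "grip": 40}, {"xyz": [27, 22, 0], "roll": 0, "grip": 40}, {"xyz": [29, 24, 0], "roll": 0, "grip": 36}, {"xyz": [29, 24, 0], "roll": 0, "grip": 36}, {"xyz": [25, 22, 0], "roll": 0, "grip": 36}]'

```text
time_s: 10.7
position: [0.4782, -0.0092, 0.1898]
tcp_rot: [[-0.997, 0.078, -0.005], [0.078, 0.997, 0.002], [0.006, 0.001, -1.0]]
force: [1.3, 0.6, -0.8]
opening: 0.367
grasp_force: 0.0
```

Request:
move_arm --increments '[{"xyz": [14, 12, 0], "roll": 0, "grip": 36}, {"xyz": [6.7, 5.2, 0], "roll": 0.112, "grip": 36}, {"xyz": [0, 0, 0], "roll": 0.112, "grip": 36}, {"xyz": [0, 0, 0], "roll": 0.112, "grip": 36}, {"xyz": [0, 0, 0], "roll": 0.112, "grip": 36}]'

```text
time_s: 11.12
position: [0.461, 0.0086, 0.1902]
tcp_rot: [[-0.862, 0.506, -0.004], [0.506, 0.862, 0.001], [0.004, -0.001, -1.0]]
force: [-0.5, -0.2, 0.7]
opening: 0.358
grasp_force: 0.0
```

Request:
move_arm --increments '[{"xyz": [0, 0, 10], "roll": 0, "grip": 36}, {"xyz": [0, 0, 20], "roll": 0, "grip": 36}, {"xyz": [0, 0, 20], "roll": 0, "grip": 36}, {"xyz": [0, 0, 10], "roll": 0, "grip": 36}, {"xyz": [0, 0, 0], "roll": 0, "grip": 36}]'

```text
time_s: 11.53
position: [0.4595, 0.0086, 0.1285]
tcp_rot: [[-0.865, 0.502, -0.008], [0.502, 0.865, 0.002], [0.008, -0.003, -1.0]]
force: [-0.3, 0.1, -0.8]
opening: 0.362
grasp_force: 0.0
```

Request:
move_arm --increments '[{"xyz": [0, 0, 0], "roll": 0, "grip": 36}, {"xyz": [0, 0, 0], "roll": 0, "grip": 36}, {"xyz": [0, 0, 0], "roll": 0, "grip": 36}]'

```text
time_s: 11.78
position: [0.463, 0.0079, 0.132]
tcp_rot: [[-0.865, 0.502, 0.001], [0.502, 0.865, -0.0], [-0.001, 0.0, -1.0]]
force: [0.6, 0.2, 0.5]
opening: 0.356
grasp_force: 0.0
```

```bash
python3 - <<'E'
from h import *
s=bot.read_state(); show(s); print(s['joint_positions'], togo(.464,.0075,.072,s))
im,d=bot.capture('wrist'); cv2.imwrite('pics/w6.png',im[:,:,::-1]); P=cloud('wrist',d,s)
q=P[(d>0)&(P[...,2]>.099)&(P[...,2]<.108)&(abs(P[...,0]-.464)<.015)&(abs(P[...,1]-.008)<.015)]
if len(q): print(len(q),cv2.minEnclosingCircle(q[:,:2].astype(np.float32)))
E
```

```text
11.78 pos [0.463  0.0079 0.132 ] rot [[-0.865, 0.502, 0.001], [0.502, 0.865, -0.0], [-0.001, 0.0, -1.0]] F [0.57 0.19 0.49] M [ 0.01 -0.05  0.  ] op 0.356 g 0.0
[-1.28921261e+01  2.65345393e+01  1.10012186e+02 -4.02429310e-04
  4.34028108e+01 -7.27646285e+01] [-1.1  0.2 60. ]
594 ((0.46549293398857117, 0.006286482326686382), 0.008159066550433636)
```

View pics/w6.png

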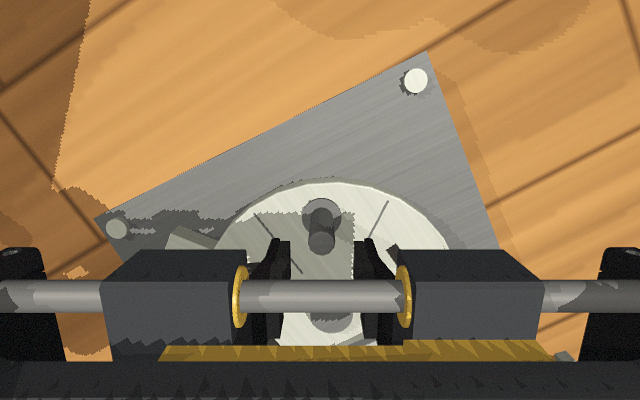

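The post at (321,235) stands centred between the open fingers. I'm descending around it and starting the slow anticlockwise sweep.

Request:
move_arm --increments '[{"xyz": [-3, 0, 10], "roll": 0.06, "grip": 36}, {"xyz": [0, 0, 15], "roll": 0.06, "grip": 36}, {"xyz": [0, 0, 15], "roll": 0, "grip": 36}, {"xyz": [0, 0, 12], "roll": 0, "grip": 36}, {"xyz": [0, 0, 8], "roll": 0, "grip": 36}]'

```text
time_s: 12.25
position: [0.4654, 0.0064, 0.0712]
tcp_rot: [[-0.799, 0.602, 0.0], [0.602, 0.799, -0.0], [-0.0, 0.0, -1.0]]
force: [-0.4, 0.7, 0.1]
opening: 0.365
grasp_force: 0.0
```

Request:
move_arm --increments '[{"xyz": [0, 0, 0], "roll": 0, "grip": 36}, {"xyz": [0, -2, 0], "roll": 0, "grip": 36}, {"xyz": [0, -2, 0], "roll": 0, "grip": 36}, {"xyz": [0, -2, 0], "roll": 0, "grip": 36}, {"xyz": [0, -1.5, 0], "roll": 0, "grip": 36}]'

```text
time_s: 12.67
position: [0.4609, 0.0002, 0.0722]
tcp_rot: [[-0.799, 0.602, 0.001], [0.602, 0.799, -0.0], [-0.001, 0.0, -1.0]]
force: [-0.4, -0.2, 0.3]
opening: 0.359
grasp_force: 0.0
```

Request:
move_arm --increments '[{"xyz": [-0.47, -1.46, 0], "roll": -0.02, "grip": 36}, {"xyz": [-0.98, -2.92, 0], "roll": -0.04, "grip": 36}, {"xyz": [-0.98, -2.92, 0], "roll": -0.04, "grip": 36}, {"xyz": [-0.98, -2.92, 0], "roll": -0.04, "grip": 36}, {"xyz": [-0.98, -2.92, 0], "roll": -0.04, "grip": 36}]'

```text
time_s: 13.08
position: [0.4578, -0.0127, 0.0721]
tcp_rot: [[-0.894, 0.447, 0.002], [0.447, 0.894, 0.0], [-0.001, 0.001, -1.0]]
force: [0.9, 3.0, 1.8]
opening: 0.364
grasp_force: 1.7
```

Request:
move_arm --increments '[{"xyz": [-0.98, -2.92, 0], "roll": -0.04, "grip": 36}, {"xyz": [-0.98, -2.92, 0], "roll": -0.04, "grip": 36}, {"xyz": [-0.98, -2.92, 0], "roll": -0.04, "grip": 36}, {"xyz": [-0.98, -2.92, 0], "roll": -0.04, "grip": 36}, {"xyz": [-0.98, -2.92, 0], "roll": -0.04, "grip": 36}]'

```text
time_s: 13.5
position: [0.4569, -0.0281, 0.0721]
tcp_rot: [[-0.965, 0.261, 0.002], [0.261, 0.965, 0.0], [-0.002, 0.001, -1.0]]
force: [1.8, 3.2, 2.7]
opening: 0.36
grasp_force: 1.8
```

```bash
cat >> h.py <<'E'
def wheel():
    s=bot.read_state(); show(s); print('J',np.round(s['joint_positions'],1))
    R=np.array(s['tcp_rot']); r=np.array(s['position'])-[.532,-.0245,0]
    print('r tool',np.round(R.T@r*1000,1),'|r|',round(np.hypot(r[0],r[1])*1000,1),'F tool',np.round(R.T@np.array(s['force']),2))
    w=s['opening']*.087; p=r+R[:,1]*(w/2-.008); print('post est ang',round(np.degrees(np.arctan2(p[1],p[0])),1),'r',np.hypot(p[0],p[1]))
E
python3 -c "
from h import *
wheel()"
```

```text
13.5 pos [ 0.4569 -0.0281  0.0721] rot [[-0.965, 0.261, 0.002], [0.261, 0.965, 0.0], [-0.002, 0.001, -1.0]] F [1.84 3.18 2.68] M [ 0.66 -0.21  0.02] op 0.36 g 1.8
J [-1.760e+01  3.310e+01  1.132e+02  1.000e-01  3.360e+01 -9.260e+01]
r tool [ 71.5 -23.  -72.3] |r| 75.2 F tool [-0.95  3.55 -2.68]
post est ang 177.0 r 0.07322345250890026
```

Request:
move_arm --increments '[{"xyz": [-0.98, -2.92, 0], "roll": -0.04, "grip": 36}, {"xyz": [-0.98, -2.92, 0], "roll": -0.04, "grip": 36}, {"xyz": [-0.98, -2.92, 0], "roll": -0.04, "grip": 36}, {"xyz": [-0.98, -2.92, 0], "roll": -0.04, "grip": 36}, {"xyz": [-0.98, -2.92, 0], "roll": -0.04, "grip": 36}]'

```text
time_s: 13.92
position: [0.459, -0.0433, 0.0721]
tcp_rot: [[-0.998, 0.064, 0.002], [0.064, 0.998, 0.0], [-0.002, 0.001, -1.0]]
force: [1.1, 2.9, 2.8]
opening: 0.361
grasp_force: 1.8
```

Request:
move_arm --increments '[{"xyz": [-0.98, -2.92, 0], "roll": -0.04, "grip": 36}, {"xyz": [-0.98, -2.92, 0], "roll": -0.04, "grip": 36}, {"xyz": [-0.98, -2.92, 0], "roll": -0.04, "grip": 36}, {"xyz": [-0.98, -2.92, 0], "roll": -0.04, "grip": 36}, {"xyz": [-0.98, -2.92, 0], "roll": -0.04, "grip": 36}]'

```text
time_s: 14.33
position: [0.4639, -0.0576, 0.0721]
tcp_rot: [[-0.991, -0.136, 0.001], [-0.136, 0.991, 0.001], [-0.001, 0.001, -1.0]]
force: [1.8, 4.4, 2.0]
opening: 0.363
grasp_force: 1.8
```

Request:
move_arm --increments '[{"xyz": [-0.98, -2.92, 0], "roll": -0.04, "grip": 36}, {"xyz": [-0.98, -2.92, 0], "roll": -0.04, "grip": 36}, {"xyz": [-0.98, -2.92, 0], "roll": -0.04, "grip": 36}, {"xyz": [-0.98, -2.92, 0], "roll": -0.04, "grip": 36}, {"xyz": [-0.98, -2.92, 0], "roll": -0.04, "grip": 36}]'

```text
time_s: 14.75
position: [0.4714, -0.0705, 0.0719]
tcp_rot: [[-0.944, -0.33, 0.0], [-0.33, 0.944, 0.001], [-0.001, 0.001, -1.0]]
force: [0.5, 4.1, 1.1]
opening: 0.364
grasp_force: 1.9
```

Request:
move_arm --increments '[{"xyz": [-0.98, -2.92, 0], "roll": -0.04, "grip": 36}, {"xyz": [-0.98, -2.92, 0], "roll": -0.04, "grip": 36}, {"xyz": [-0.7, -2.2, 0], "roll": -0.03, "grip": 36}, {"xyz": [-0.47, -1.46, 0], "roll": -0.02, "grip": 36}, {"xyz": [-0.23, -0.73, 0], "roll": -0.01, "grip": 36}]'

```text
time_s: 15.17
position: [0.4781, -0.079, 0.0718]
tcp_rot: [[-0.889, -0.457, -0.0], [-0.457, 0.889, 0.001], [0.0, 0.001, -1.0]]
force: [-0.0, 3.0, 1.6]
opening: 0.361
grasp_force: 1.5
```

```bash
python3 -c "
from h import *
wheel()
im,d=bot.capture('side'); cv2.imwrite('pics/s7.png',cv2.resize(im[150:290,230:430,::-1],None,fx=4,fy=4))
im,d=bot.capture('scene'); cv2.imwrite('pics/c7.png',cv2.resize(im[140:290,240:420,::-1],None,fx=4,fy=4))"
```

```text
15.17 pos [ 0.4781 -0.079   0.0718] rot [[-0.889, -0.457, -0.0], [-0.457, 0.889, 0.001], [0.0, 0.001, -1.0]] F [-0.03  2.97  1.62] M [ 0.7   0.08 -0.01] op 0.361 g 1.5
J [ -22.6   34.3  109.3    0.    36.5 -139.9]
r tool [ 72.9 -23.8 -71.8] |r| 76.7 F tool [-1.33  2.65 -1.61]
post est ang -140.3 r 0.07462936052867854
```

View pics/c7.png

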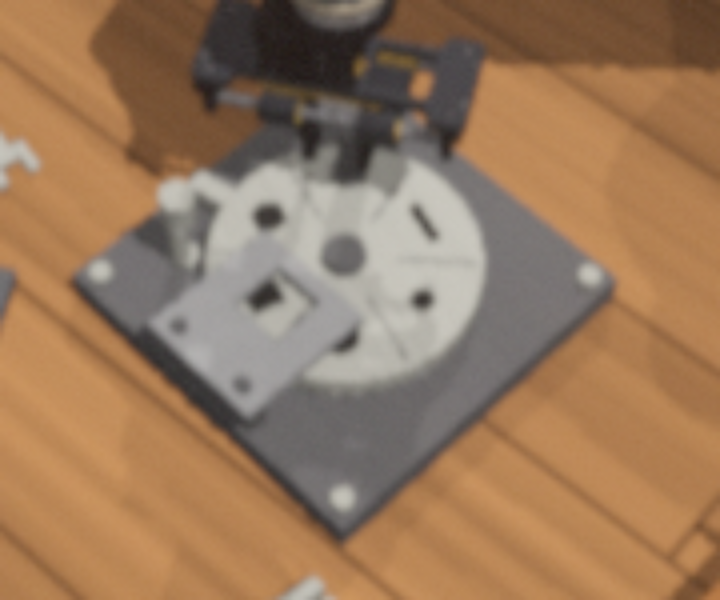

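The square die is showing at the edge of the window (crop 265,293), and the lug (215,185) is nearing the pin (178,215). About 0.28 rad remains, so I'm slowing down.

Request:
move_arm --increments '[{"xyz": [-0.24, -0.73, 0], "roll": -0.01, "grip": 36}, {"xyz": [-0.47, -1.46, 0], "roll": -0.02, "grip": 36}, {"xyz": [-0.47, -1.46, 0], "roll": -0.02, "grip": 36}, {"xyz": [-0.47, -1.46, 0], "roll": -0.02, "grip": 36}, {"xyz": [-0.35, -1.1, 0], "roll": -0.015, "grip": 36}]'

```text
time_s: 15.68
position: [0.483, -0.084, 0.0715]
tcp_rot: [[-0.847, -0.532, -0.001], [-0.532, 0.847, -0.0], [0.001, 0.0, -1.0]]
force: [-1.1, 3.5, 2.1]
opening: 0.362
grasp_force: 1.5
```

Request:
move_arm --increments '[{"xyz": [-0.24, -0.73, 0], "roll": -0.01, "grip": 36}, {"xyz": [-0.24, -0.73, 0], "roll": -0.01, "grip": 36}, {"xyz": [-0.24, -0.73, 0], "roll": -0.01, "grip": 36}, {"xyz": [-0.24, -0.73, 0], "roll": -0.01, "grip": 36}, {"xyz": [-0.2, -0.6, 0], "roll": -0.008, "grip": 36}]'

```text
time_s: 16.1
position: [0.4857, -0.0862, 0.0715]
tcp_rot: [[-0.821, -0.572, -0.001], [-0.572, 0.821, 0.0], [0.001, 0.0, -1.0]]
force: [-2.6, 2.3, 2.5]
opening: 0.359
grasp_force: 1.5
```

Request:
move_arm --increments '[{"xyz": [-0.12, -0.37, 0], "roll": -0.005, "grip": 36}, {"xyz": [-0.12, -0.37, 0], "roll": -0.005, "grip": 36}, {"xyz": [-0.12, -0.37, 0], "roll": -0.005, "grip": 36}, {"xyz": [-0.12, -0.37, 0], "roll": -0.005, "grip": 36}, {"xyz": [-0.12, -0.37, 0], "roll": -0.005, "grip": 36}]'

```text
time_s: 16.52
position: [0.4873, -0.0873, 0.0715]
tcp_rot: [[-0.806, -0.592, -0.001], [-0.592, 0.806, 0.0], [0.001, 0.0, -1.0]]
force: [-3.8, 2.0, 2.5]
opening: 0.356
grasp_force: 1.5
```

```bash
python3 -c "
from h import *
wheel()"
```

```text
16.52 pos [ 0.4873 -0.0873  0.0715] rot [[-0.806, -0.592, -0.001], [-0.592, 0.806, 0.0], [0.001, 0.0, -1.0]] F [-3.78  1.96  2.52] M [ 0.39  0.53 -0.  ] op 0.356 g 1.5
J [ -23.1   34.8  107.8   -0.    37.5 -149.4]
r tool [ 73.3 -24.2 -71.4] |r| 77.1 F tool [ 1.89  3.82 -2.51]
post est ang -130.9 r 0.07509050803179412
```

Request:
move_arm --increments '[{"xyz": [-0.12, -0.37, 0], "roll": -0.005, "grip": 36}, {"xyz": [-0.12, -0.37, 0], "roll": -0.005, "grip": 36}, {"xyz": [-0.12, -0.37, 0], "roll": -0.005, "grip": 36}, {"xyz": [-0.12, -0.37, 0], "roll": -0.005, "grip": 36}, {"xyz": [-0.12, -0.37, 0], "roll": -0.005, "grip": 36}]'

```text
time_s: 16.93
position: [0.489, -0.0885, 0.0714]
tcp_rot: [[-0.791, -0.611, -0.001], [-0.611, 0.791, 0.0], [0.0, 0.0, -1.0]]
force: [-4.2, 1.1, 1.0]
opening: 0.364
grasp_force: 1.4
```

Request:
move_arm --increments '[{"xyz": [-0.08, -0.22, 0], "roll": -0.003, "grip": 36}, {"xyz": [-0.08, -0.22, 0], "roll": -0.003, "grip": 36}, {"xyz": [-0.08, -0.22, 0], "roll": -0.003, "grip": 36}, {"xyz": [-0.08, -0.22, 0], "roll": -0.003, "grip": 36}, {"xyz": [-0.08, -0.22, 0], "roll": -0.003, "grip": 36}]'

```text
time_s: 17.35
position: [0.49, -0.089, 0.0715]
tcp_rot: [[-0.782, -0.623, -0.0], [-0.623, 0.782, 0.0], [0.0, 0.0, -1.0]]
force: [-2.5, -0.2, 0.2]
opening: 0.362
grasp_force: 1.4
```

Request:
move_arm --increments '[{"xyz": [-0.08, -0.22, 0], "roll": -0.003, "grip": 36}, {"xyz": [-0.08, -0.22, 0], "roll": -0.003, "grip": 36}, {"xyz": [-0.08, -0.22, 0], "roll": -0.003, "grip": 36}, {"xyz": [-0.08, -0.22, 0], "roll": -0.003, "grip": 36}, {"xyz": [-0.08, -0.22, 0], "roll": -0.003, "grip": 36}]'

```text
time_s: 17.77
position: [0.4911, -0.0897, 0.0715]
tcp_rot: [[-0.773, -0.635, -0.0], [-0.635, 0.773, 0.0], [0.0, 0.0, -1.0]]
force: [-2.8, 0.5, -0.3]
opening: 0.361
grasp_force: 1.4
```

```bash
python3 -c "
from h import *
wheel()"
```

```text
17.77 pos [ 0.4911 -0.0897  0.0715] rot [[-0.773, -0.635, -0.0], [-0.635, 0.773, 0.0], [0.0, 0.0, -1.0]] F [-2.85  0.55 -0.26] M [0.21 0.56 0.02] op 0.361 g 1.4
J [ -23.2   34.9  107.2   -0.    37.8 -152.6]
r tool [ 73.  -24.4 -71.5] |r| 76.9 F tool [1.85 2.23 0.26]
post est ang -127.7 r 0.07484469213909978
```

Request:
move_arm --increments '[{"xyz": [-0.08, -0.22, 0], "roll": -0.003, "grip": 36}, {"xyz": [-0.08, -0.22, 0], "roll": -0.003, "grip": 36}, {"xyz": [-0.08, -0.22, 0], "roll": -0.003, "grip": 36}, {"xyz": [-0.08, -0.22, 0], "roll": -0.003, "grip": 36}, {"xyz": [-0.08, -0.22, 0], "roll": -0.003, "grip": 36}]'

```text
time_s: 18.18
position: [0.4922, -0.0902, 0.0715]
tcp_rot: [[-0.763, -0.646, -0.0], [-0.646, 0.763, 0.0], [0.0, 0.0, -1.0]]
force: [-4.1, 0.7, -1.3]
opening: 0.359
grasp_force: 1.4
```

Request:
move_arm --increments '[{"xyz": [-0.08, -0.22, 0], "roll": -0.003, "grip": 36}, {"xyz": [-0.08, -0.22, 0], "roll": -0.003, "grip": 36}, {"xyz": [-0.08, -0.22, 0], "roll": -0.003, "grip": 36}, {"xyz": [-0.08, -0.22, 0], "roll": -0.003, "grip": 36}]'

```text
time_s: 18.52
position: [0.493, -0.0907, 0.0716]
tcp_rot: [[-0.755, -0.655, 0.0], [-0.655, 0.755, -0.0], [0.0, -0.0, -1.0]]
force: [-4.1, 1.1, -0.9]
opening: 0.358
grasp_force: 1.4
```

Request:
move_arm --increments '[{"xyz": [-0.08, -0.22, 0], "roll": -0.003, "grip": 36}, {"xyz": [-0.08, -0.22, 0], "roll": -0.003, "grip": 36}, {"xyz": [-0.08, -0.22, 0], "roll": -0.003, "grip": 36}, {"xyz": [-0.08, -0.22, 0], "roll": -0.003, "grip": 36}]'

```text
time_s: 18.85
position: [0.4938, -0.0912, 0.0716]
tcp_rot: [[-0.747, -0.664, -0.0], [-0.664, 0.747, -0.0], [0.0, 0.0, -1.0]]
force: [-4.2, 0.5, -0.6]
opening: 0.359
grasp_force: 1.4
```

Request:
move_arm --increments '[{"xyz": [-0.08, -0.22, 0], "roll": -0.003, "grip": 36}, {"xyz": [-0.08, -0.22, 0], "roll": -0.003, "grip": 36}, {"xyz": [-0.08, -0.22, 0], "roll": -0.003, "grip": 36}, {"xyz": [-0.08, -0.22, 0], "roll": -0.003, "grip": 36}]'

```text
time_s: 19.18
position: [0.4947, -0.0916, 0.0716]
tcp_rot: [[-0.739, -0.673, 0.0], [-0.673, 0.739, -0.0], [0.0, -0.0, -1.0]]
force: [-2.8, 0.3, -1.0]
opening: 0.362
grasp_force: 1.4
```

```bash
python3 -c "
from h import *
wheel()
im,d=bot.capture('scene'); cv2.imwrite('pics/c8.png',cv2.resize(im[175:260,265:340,::-1],None,fx=7,fy=7,interpolation=cv2.INTER_CUBIC))"
```

```text
19.18 pos [ 0.4947 -0.0916  0.0716] rot [[-0.739, -0.673, 0.0], [-0.673, 0.739, -0.0], [0.0, -0.0, -1.0]] F [-2.76  0.27 -0.97] M [0.16 0.58 0.04] op 0.362 g 1.4
J [ -23.2   35.1  106.7   -0.    38.2 -155.6]
r tool [ 72.8 -24.5 -71.6] |r| 76.8 F tool [1.86 2.06 0.97]
post est ang -124.7 r 0.07471015598667761
```

View pics/c8.png

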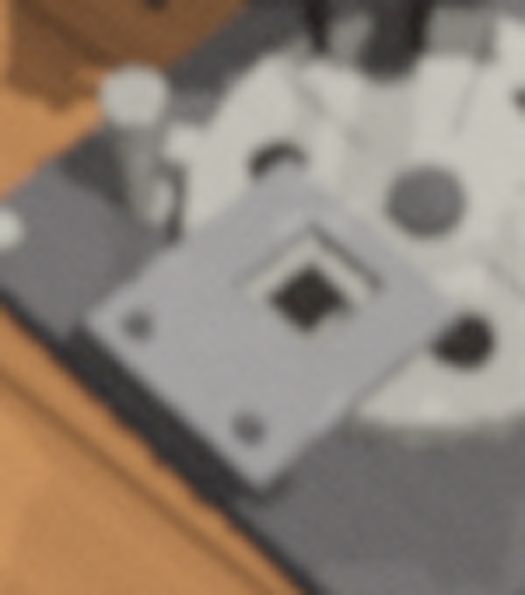

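The die (310,297) is nearly centred in the window and the lug (180,150) is next to the pin's shank. I'm creeping on with smaller steps.

Request:
move_arm --increments '[{"xyz": [-0.08, -0.22, 0], "roll": -0.003, "grip": 36}, {"xyz": [-0.08, -0.22, 0], "roll": -0.003, "grip": 36}, {"xyz": [-0.08, -0.22, 0], "roll": -0.003, "grip": 36}, {"xyz": [-0.08, -0.22, 0], "roll": -0.003, "grip": 36}]'

```text
time_s: 19.57
position: [0.4955, -0.0921, 0.0716]
tcp_rot: [[-0.731, -0.682, 0.0], [-0.682, 0.731, -0.0], [0.0, -0.0, -1.0]]
force: [-3.5, 0.7, 0.3]
opening: 0.361
grasp_force: 1.4
```

Request:
move_arm --increments '[{"xyz": [-0.08, -0.22, 0], "roll": -0.003, "grip": 36}, {"xyz": [-0.08, -0.22, 0], "roll": -0.003, "grip": 36}, {"xyz": [-0.08, -0.22, 0], "roll": -0.003, "grip": 36}]'

```text
time_s: 19.82
position: [0.4961, -0.0924, 0.0716]
tcp_rot: [[-0.725, -0.689, -0.0], [-0.689, 0.725, -0.0], [0.0, -0.0, -1.0]]
force: [-2.5, 1.0, -0.3]
opening: 0.36
grasp_force: 1.4
```

Request:
move_arm --increments '[{"xyz": [-0.08, -0.22, 0], "roll": -0.003, "grip": 36}, {"xyz": [-0.08, -0.22, 0], "roll": -0.003, "grip": 36}, {"xyz": [-0.08, -0.22, 0], "roll": -0.003, "grip": 36}]'

```text
time_s: 20.07
position: [0.4968, -0.0927, 0.0716]
tcp_rot: [[-0.719, -0.695, 0.0], [-0.695, 0.719, -0.0], [-0.0, -0.0, -1.0]]
force: [-3.6, 1.2, -0.6]
opening: 0.359
grasp_force: 1.4
```

Request:
move_arm --increments '[{"xyz": [-0.08, -0.22, 0], "roll": -0.003, "grip": 36}, {"xyz": [-0.08, -0.22, 0], "roll": -0.003, "grip": 36}, {"xyz": [-0.08, -0.22, 0], "roll": -0.003, "grip": 36}]'

```text
time_s: 20.32
position: [0.4974, -0.093, 0.0716]
tcp_rot: [[-0.713, -0.702, 0.0], [-0.702, 0.713, -0.0], [-0.0, -0.0, -1.0]]
force: [-3.9, -0.5, -0.3]
opening: 0.361
grasp_force: 1.4
```

```bash
python3 -c "
from h import *
wheel()
for n in ['scene','side']:
    im,d=bot.capture(n); P=cloud(n,d); hub=np.array([.5329,-.025])
    a=np.radians(-4.3); B=np.array([[np.cos(a),np.sin(a)],[-np.sin(a),np.cos(a)]])
    u=cam=None
    g=im.mean(2); loc=(P[...,:2]-hub)@B.T
    m=(abs(loc[...,0]-.065)<.019)&(abs(loc[...,1])<.019)&(P[...,2]<.062)&(P[...,2]>.02)
    m2=m&(g<90); print(n,m.sum(),m2.sum())
    v,uu=np.nonzero(m2); w=90-g[m2]; c=px2world(n,np.average(uu,weights=w),np.average(v,weights=w),.055); print('die loc',(c[:2]-hub)@B.T)
    br=(abs(P[...,2]-.07)<.004)&(abs(loc[...,1])<.07)&(loc[...,0]>.01); q=loc[br].astype(np.float32)*1000; print('bridge',cv2.minAreaRect(q))
    po=(abs(P[...,2]-.107)<.006)&(np.hypot(P[...,0]-.598,P[...,1]+.122)<.03); print('pin',cv2.minEnclosingCircle(P[po][:,:2].astype(np.float32)))
"
```

```text
20.32 pos [ 0.4974 -0.093   0.0716] rot [[-0.713, -0.702, 0.0], [-0.702, 0.713, -0.0], [-0.0, -0.0, -1.0]] F [-3.89 -0.49 -0.27] M [0.16 0.61 0.  ] op 0.361 g 1.4
J [ -23.3   35.2  106.3   -0.    38.5 -157.8]
r tool [ 72.7 -24.5 -71.6] |r| 76.8 F tool [3.11 2.38 0.27]
post est ang -122.4 r 0.07464913721008919
scene 132 50
die loc [0.06531403 0.00268891]
bridge ((84.78831481933594, 0.82763671875), (111.33079528808594, 102.77254486083984), 0.6241422891616821)
pin ((0.5978190898895264, -0.12261664122343063), 0.014139771461486816)
side 91 55
die loc [ 0.0650714  -0.00236307]
bridge ((84.94206237792969, 1.1510772705078125), (105.1896743774414, 112.89987182617188), 89.69463348388672)
pin ((0.5968953371047974, -0.12202014774084091), 0.01404426246881485)
```

Request:
move_arm --increments '[{"xyz": [-0.08, -0.22, 0], "roll": -0.001, "grip": 36}, {"xyz": [-0.08, -0.22, 0], "roll": -0.001, "grip": 36}, {"xyz": [-0.08, -0.22, 0], "roll": -0.001, "grip": 36}]'

```text
time_s: 20.67
position: [0.498, -0.0933, 0.0715]
tcp_rot: [[-0.711, -0.703, -0.0], [-0.703, 0.711, 0.0], [0.0, 0.0, -1.0]]
force: [-3.1, -0.4, 0.7]
opening: 0.365
grasp_force: 1.4
```

Request:
move_arm --increments '[{"xyz": [-0.08, -0.22, 0], "roll": -0.001, "grip": 36}, {"xyz": [-0.08, -0.22, 0], "roll": -0.001, "grip": 36}, {"xyz": [-0.08, -0.22, 0], "roll": -0.001, "grip": 36}]'

```text
time_s: 20.92
position: [0.4987, -0.0936, 0.0716]
tcp_rot: [[-0.709, -0.706, 0.0], [-0.706, 0.709, -0.0], [-0.0, -0.0, -1.0]]
force: [-3.4, 0.1, 0.5]
opening: 0.359
grasp_force: 1.4
```

Request:
move_arm --increments '[{"xyz": [-0.08, -0.22, 0], "roll": -0.001, "grip": 36}, {"xyz": [-0.08, -0.22, 0], "roll": -0.001, "grip": 36}, {"xyz": [-0.08, -0.22, 0], "roll": -0.001, "grip": 36}]'

```text
time_s: 21.17
position: [0.4992, -0.0938, 0.0716]
tcp_rot: [[-0.706, -0.708, -0.0], [-0.708, 0.706, 0.0], [0.0, 0.0, -1.0]]
force: [-3.0, 0.5, 0.5]
opening: 0.359
grasp_force: 1.6
```

The pad force is rising (1.4 to 1.6) and the last step came up short, so contact is probably starting. I'm going on with very small steps.

Request:
move_arm --increments '[{"xyz": [-0.08, -0.22, 0], "roll": 0, "grip": 36}, {"xyz": [-0.08, -0.22, 0], "roll": 0, "grip": 36}]'

```text
time_s: 21.33
position: [0.4992, -0.0939, 0.0715]
tcp_rot: [[-0.707, -0.708, -0.001], [-0.708, 0.707, 0.0], [0.0, 0.001, -1.0]]
force: [-4.3, 1.3, 1.2]
opening: 0.361
grasp_force: 2.0
```

Request:
move_arm --increments '[{"xyz": [-0.08, -0.22, 0], "roll": 0, "grip": 36}, {"xyz": [-0.08, -0.22, 0], "roll": 0, "grip": 36}]'

```text
time_s: 21.5
position: [0.4992, -0.0939, 0.0715]
tcp_rot: [[-0.706, -0.708, -0.002], [-0.708, 0.706, 0.001], [0.001, 0.002, -1.0]]
force: [-6.1, 1.2, 3.2]
opening: 0.362
grasp_force: 2.4
```

Request:
move_arm --increments '[{"xyz": [-0.08, -0.22, 0], "roll": 0, "grip": 36}, {"xyz": [-0.08, -0.22, 0], "roll": 0, "grip": 36}, {"xyz": [0, 0, 0], "roll": 0, "grip": 36}]'

```text
time_s: 21.75
position: [0.4993, -0.0939, 0.0715]
tcp_rot: [[-0.706, -0.708, -0.003], [-0.708, 0.706, 0.001], [0.001, 0.003, -1.0]]
force: [-6.9, 1.3, 2.5]
opening: 0.364
grasp_force: 2.5
```

Request:
move_arm --increments '[{"xyz": [-0.08, -0.22, 0], "roll": 0, "grip": 36}, {"xyz": [-0.08, -0.22, 0], "roll": 0, "grip": 36}, {"xyz": [0, 0, 0], "roll": 0, "grip": 36}]'

```text
time_s: 22.0
position: [0.4994, -0.094, 0.0714]
tcp_rot: [[-0.706, -0.708, -0.003], [-0.708, 0.706, 0.001], [0.001, 0.003, -1.0]]
force: [-6.5, 1.5, 1.9]
opening: 0.36
grasp_force: 2.7
```

Request:
move_arm --increments '[{"xyz": [0, 0, 0], "roll": 0, "grip": 36}]'

```text
time_s: 22.08
position: [0.4995, -0.094, 0.0714]
tcp_rot: [[-0.706, -0.708, -0.003], [-0.708, 0.706, 0.001], [0.001, 0.003, -1.0]]
force: [-6.6, 1.0, 1.8]
opening: 0.36
grasp_force: 2.7
```

Request:
move_arm --increments '[{"xyz": [0, 0, 0], "roll": 0, "grip": 36}]'

```text
time_s: 22.17
position: [0.4995, -0.094, 0.0714]
tcp_rot: [[-0.706, -0.708, -0.003], [-0.708, 0.706, 0.001], [0.001, 0.003, -1.0]]
force: [-4.8, 1.2, 3.7]
opening: 0.361
grasp_force: 2.7
```

Request:
move_arm --increments '[{"xyz": [-0.08, -0.25, 0], "roll": 0, "grip": 36}, {"xyz": [-0.08, -0.25, 0], "roll": 0, "grip": 36}, {"xyz": [-0.08, -0.25, 0], "roll": 0, "grip": 36}, {"xyz": [0, 0, 0], "roll": 0, "grip": 36}]'

```text
time_s: 22.5
position: [0.4996, -0.094, 0.0714]
tcp_rot: [[-0.706, -0.708, -0.004], [-0.708, 0.706, 0.002], [0.002, 0.004, -1.0]]
force: [-5.9, 1.9, 2.9]
opening: 0.361
grasp_force: 3.1
```

Request:
move_arm --increments '[{"xyz": [0, 0, 0], "roll": 0, "grip": 36}]'

```text
time_s: 22.58
position: [0.4996, -0.094, 0.0714]
tcp_rot: [[-0.706, -0.708, -0.004], [-0.708, 0.706, 0.002], [0.002, 0.004, -1.0]]
force: [-7.0, 1.5, 3.0]
opening: 0.362
grasp_force: 3.1
```

Request:
move_arm --increments '[{"xyz": [-0.08, -0.25, 0], "roll": 0, "grip": 36}, {"xyz": [-0.08, -0.25, 0], "roll": 0, "grip": 36}, {"xyz": [-0.08, -0.25, 0], "roll": 0, "grip": 36}, {"xyz": [-0.08, -0.25, 0], "roll": 0, "grip": 36}, {"xyz": [0, 0, 0], "roll": 0, "grip": 36}]'

```text
time_s: 23.0
position: [0.4997, -0.0941, 0.0713]
tcp_rot: [[-0.706, -0.708, -0.006], [-0.708, 0.706, 0.003], [0.002, 0.006, -1.0]]
force: [-8.6, 2.1, 5.1]
opening: 0.36
grasp_force: 3.7
```

Request:
move_arm --increments '[{"xyz": [0, 0, 0], "roll": 0, "grip": 36}]'

```text
time_s: 23.08
position: [0.4997, -0.0941, 0.0713]
tcp_rot: [[-0.706, -0.708, -0.006], [-0.708, 0.706, 0.003], [0.002, 0.006, -1.0]]
force: [-7.8, 1.4, 4.8]
opening: 0.361
grasp_force: 3.6
```

Request:
move_arm --increments '[{"xyz": [-0.08, -0.25, 0], "roll": 0, "grip": 36}, {"xyz": [-0.08, -0.25, 0], "roll": 0, "grip": 36}, {"xyz": [-0.08, -0.25, 0], "roll": 0, "grip": 36}, {"xyz": [0, 0, 0], "roll": 0, "grip": 36}, {"xyz": [0, 0, 0], "roll": 0, "grip": 36}]'

```text
time_s: 23.5
position: [0.4998, -0.0941, 0.0712]
tcp_rot: [[-0.706, -0.708, -0.007], [-0.708, 0.706, 0.003], [0.003, 0.008, -1.0]]
force: [-8.7, 3.8, 5.1]
opening: 0.367
grasp_force: 4.1
```

Request:
move_arm --increments '[{"xyz": [0, 0, 0], "roll": 0, "grip": 36}, {"xyz": [0, 0, 0], "roll": 0, "grip": 36}, {"xyz": [0, 0, 0], "roll": 0, "grip": 36}]'

```text
time_s: 23.75
position: [0.4998, -0.0941, 0.0712]
tcp_rot: [[-0.706, -0.708, -0.007], [-0.708, 0.706, 0.003], [0.003, 0.008, -1.0]]
force: [-7.6, 2.9, 4.9]
opening: 0.362
grasp_force: 4.1
```

Request:
move_arm --increments '[{"xyz": [-0.08, -0.25, 0], "roll": 0, "grip": 36}, {"xyz": [0, 0, 0], "roll": 0, "grip": 36}, {"xyz": [0, 0, 0], "roll": 0, "grip": 36}, {"xyz": [0, 0, 0], "roll": 0, "grip": 36}, {"xyz": [0, 0, 0], "roll": 0, "grip": 36}]'

```text
time_s: 24.17
position: [0.4998, -0.0941, 0.0713]
tcp_rot: [[-0.706, -0.708, -0.008], [-0.708, 0.706, 0.004], [0.003, 0.008, -1.0]]
force: [-8.2, 3.6, 5.3]
opening: 0.358
grasp_force: 4.2
```

Request:
move_arm --increments '[{"xyz": [0, 0, 0], "roll": 0, "grip": 36}, {"xyz": [0, 0, 0], "roll": 0, "grip": 36}, {"xyz": [0, 0, 0], "roll": 0, "grip": 36}]'

```text
time_s: 24.42
position: [0.4997, -0.0941, 0.0712]
tcp_rot: [[-0.706, -0.708, -0.008], [-0.708, 0.706, 0.004], [0.003, 0.008, -1.0]]
force: [-9.4, 3.3, 5.1]
opening: 0.361
grasp_force: 4.2
```

```bash
python3 -c "
from h import *
wheel()
for n in ['scene','side']:
    im,d=bot.capture(n); P=cloud(n,d)
    K=np.array(bot.camera_model(n)['intrinsics']); po=(abs(P[...,2]-.107)<.006)&(np.hypot(P[...,0]-.598,P[...,1]+.122)<.03); print(n,'pin',cv2.minEnclosingCircle(P[po][:,:2].astype(np.float32)),np.median(P[po][:,2]))
cv2.imwrite('pics/s9.png',cv2.resize(im[160:240,265:400,::-1],None,fx=5,fy=5,interpolation=cv2.INTER_CUBIC))"
```

```text
24.42 pos [ 0.4997 -0.0941  0.0712] rot [[-0.706, -0.708, -0.008], [-0.708, 0.706, 0.004], [0.003, 0.008, -1.0]] F [-9.36  3.27  5.11] M [0.68 1.66 0.07] op 0.361 g 4.2
J [ -23.3   35.5  105.6    0.    39.5 -158.3]
r tool [ 72.2 -25.7 -71.2] |r| 76.7 F tool [ 4.31  8.97 -5.03]
post est ang -120.5 r 0.07438901779289135
scene pin ((0.5994163751602173, -0.12079346925020218), 0.01378567237406969) 0.10937434394014589
side pin ((0.599783182144165, -0.11957327276468277), 0.014898080378770828) 0.10881015102807878
```

View pics/s9.png

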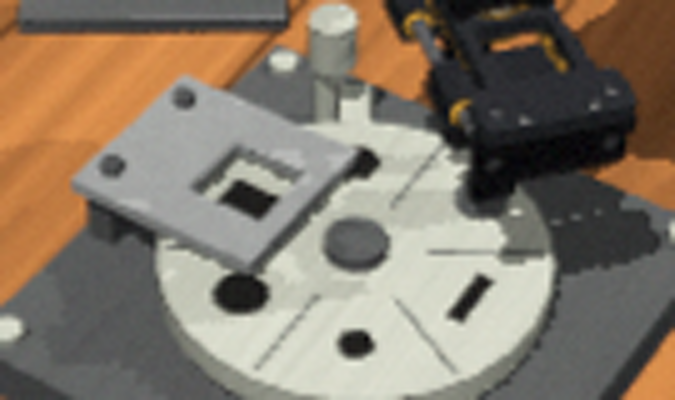

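The lug (355,95) bears on the pin's shank (325,95), and the die (248,198) shows in the window. I'll check the wheel angle from the four unoccluded dies before letting go.

```bash
cat > ang.py <<'E'
from h import *
for n in ['side','scene']:
    im,d=bot.capture(n); g=im.mean(2)
    P=cloud(n,d); hub=np.array([.5329,-.025])
    cap=(abs(P[...,2]-.063)<.003)&(np.hypot(*(P[...,:2]-hub).transpose(2,0,1))<.025); hc=cv2.minEnclosingCircle(P[cap][:,:2].astype(np.float32)); print(n,'hub',hc)
    hub=np.array(hc[0])
    v,u=np.mgrid[:400,:640]
    K=np.array(bot.camera_model(n)['intrinsics']); o=cam2world(n,[0,0,0])
    r=np.stack([(u-K[0,2])/K[0,0],(v-K[1,2])/K[1,1],1+0*u],-1); A=np.array([cam2world(n,e)-o for e in np.eye(3)]); D=r@A
    W=o+D*((.055-o[2])/D[...,2])[...,None]; L=W[...,:2]-hub; rr=np.hypot(L[...,0],L[...,1])
    m=((g<75)&(rr<.085)&(rr>.042)).astype(np.uint8)
    N,l,st,c=cv2.connectedComponentsWithStats(m)
    for k in range(1,N):
        if st[k,4]>5:
            w=(75-g)*(l==k); p=(L*w[...,None]).sum((0,1))/w.sum(); print(st[k,4],'ang',np.round(np.degrees(np.arctan2(p[1],p[0])),2),'r',round(np.hypot(*p)*1000,1))
E
python3 ang.py
```

```text
side hub ((0.533553421497345, -0.023257818073034286), 0.017237814143300056)
22 ang -67.16 r 65.6
38 ang -119.23 r 78.9
47 ang -7.23 r 64.4
61 ang 56.75 r 62.5
24 ang 179.84 r 65.6
23 ang 119.44 r 63.2
scene hub ((0.5334934592247009, -0.024564402177929878), 0.016968609765172005)
31 ang -126.56 r 79.4
6 ang 117.67 r 66.1
36 ang -0.9 r 64.8
32 ang 58.65 r 66.2
```

Request:
move_arm --increments '[{"xyz": [0.5, 1.5, 0], "roll": 0, "grip": 36}, {"xyz": [0.6, 2, 0], "roll": 0, "grip": 36}, {"xyz": [0.6, 2, 0], "roll": 0, "grip": 36}, {"xyz": [0.2, 2, 0], "roll": 0, "grip": 36}, {"xyz": [0, 2, 0], "roll": 0, "grip": 36}]'

```text
time_s: 25.03
position: [0.4977, -0.0915, 0.072]
tcp_rot: [[-0.707, -0.707, 0.005], [-0.707, 0.707, -0.002], [-0.002, -0.005, -1.0]]
force: [-0.3, 0.1, -0.4]
opening: 0.36
grasp_force: 0.0
```

Request:
move_arm --increments '[{"xyz": [0, 1, 0], "roll": 0, "grip": 36}, {"xyz": [0, 0, 0], "roll": 0, "grip": 36}, {"xyz": [0, 0, 0], "roll": 0, "grip": 36}, {"xyz": [0, 0, 0], "roll": 0, "grip": 36}]'

```text
time_s: 25.37
position: [0.4952, -0.0901, 0.0716]
tcp_rot: [[-0.707, -0.708, 0.001], [-0.708, 0.707, -0.0], [-0.0, -0.001, -1.0]]
force: [0.2, 0.5, -0.4]
opening: 0.362
grasp_force: 0.0
```

Request:
move_arm --increments '[{"xyz": [0, 0, -5], "roll": 0, "grip": 36}, {"xyz": [0, 0, -20], "roll": 0, "grip": 36}, {"xyz": [0, 0, -35], "roll": 0, "grip": 36}, {"xyz": [0, 0, -38], "roll": 0, "grip": 36}, {"xyz": [-10, -2, -35], "roll": 0, "grip": 36}]'

```text
time_s: 25.78
position: [0.5017, -0.0844, 0.2062]
tcp_rot: [[-0.707, -0.707, -0.002], [-0.707, 0.707, 0.0], [0.001, 0.002, -1.0]]
force: [1.4, 0.1, -0.2]
opening: 0.358
grasp_force: 0.0
```

Request:
move_arm --increments '[{"xyz": [-22, -3, -25], "roll": 0, "grip": 36}, {"xyz": [-35, -5, -20], "roll": 0, "grip": 36}, {"xyz": [-38, -6, -10], "roll": 0, "grip": 36}, {"xyz": [-38, -6, 0], "roll": 0, "grip": 36}, {"xyz": [-30, -5, 0], "roll": 0, "grip": 36}]'

```text
time_s: 26.2
position: [0.6386, 0.0151, 0.2617]
tcp_rot: [[-0.706, -0.708, 0.005], [-0.708, 0.706, -0.0], [-0.003, -0.003, -1.0]]
force: [0.5, -0.0, 0.7]
opening: 0.361
grasp_force: 0.0
```

Request:
move_arm --increments '[{"xyz": [-15, -3, 0], "roll": 0, "grip": 36}, {"xyz": [-4, 0, 0], "roll": 0, "grip": 36}, {"xyz": [0, 0, 0], "roll": 0, "grip": 36}, {"xyz": [0, 0, 0], "roll": 0, "grip": 36}, {"xyz": [0, 0, 0], "roll": 0, "grip": 36}]'

```text
time_s: 26.62
position: [0.6503, 0.024, 0.2595]
tcp_rot: [[-0.707, -0.707, -0.002], [-0.707, 0.707, -0.0], [0.001, 0.001, -1.0]]
force: [-0.2, 0.7, 0.9]
opening: 0.356
grasp_force: 0.0
```

```bash
python3 - <<'E'
from h import *
s=bot.read_state(); show(s); im,d=bot.capture('wrist'); g=im.mean(2); P=cloud('wrist',d,s); np.savez('w10.npz',im=im,d=d)
ok=d>0
bm=ok&(abs(P[...,2]-.07)<.003)&(P[...,0]>.53); print('bridge',bm.sum(),cv2.minAreaRect(P[bm][:,:2].astype(np.float32)*1000))
# window outline: hole of bridge mask
m=bm.astype(np.uint8); cs,h=cv2.findContours(m,cv2.RETR_CCOMP,cv2.CHAIN_APPROX_NONE)
for c,hh in zip(cs,h[0]):
    if hh[3]>=0 and cv2.contourArea(c)>300:
        (cx,cy),wh,an=cv2.minAreaRect(c); Wc=px2world('wrist',cx,cy,.07,s); print('window px',cx,cy,wh,an,Wc)
        z=np.zeros((400,640),np.uint8); cv2.drawContours(z,[c],-1,1,-1)
        dk=((g<75)&(z>0)).astype(np.uint8); N,l,st,cc=cv2.connectedComponentsWithStats(dk)
        for k in range(1,N):
            if st[k,4]>100: 
                c2,_=cv2.findContours((l==k).astype(np.uint8),0,1); (ux,uy),wh,an=cv2.minAreaRect(c2[0]); print('die',st[k],wh,an,px2world('wrist',ux,uy,.055,s),px2world('wrist',*cc[k],.055,s))
cap=ok&(abs(P[...,2]-.063)<.003)&(np.hypot(P[...,0]-.533,P[...,1]+.025)<.025); print('cap',cv2.minEnclosingCircle(P[cap][:,:2].astype(np.float32)))
po=ok&(abs(P[...,2]-.109)<.005)&(np.hypot(P[...,0]-.597,P[...,1]+.122)<.03); print('pin',po.sum(),cv2.minEnclosingCircle(P[po][:,:2].astype(np.float32)) if po.any() else 0)
E
```

```text
26.62 pos [0.6503 0.024  0.2595] rot [[-0.707, -0.707, -0.002], [-0.707, 0.707, -0.0], [0.001, 0.001, -1.0]] F [-0.21  0.65  0.94] M [0.07 0.04 0.01] op 0.356 g 0.0
bridge 9932 ((618.9716186523438, -30.825439453125), (100.33722686767578, 110.3945083618164), 85.75313568115234)
window px 319.7823791503906 101.82943725585938 (46.96544647216797, 46.74851608276367) 49.398704528808594 [ 0.59860319 -0.02953413  0.07      ]
die [304  86  36  37 670] (26.132083892822266, 25.68779754638672) 46.63658142089844 [ 0.59881576 -0.02705319  0.055     ] [ 0.59888957 -0.02718366  0.055     ]
cap ((0.5341221690177917, -0.024406874552369118), 0.016179632395505905)
pin 948 ((0.5997896194458008, -0.12197225540876389), 0.013053917326033115)
```

The wrist view confirms the result: the die is 2.4 mm from the window's centre, under the 4 mm limit. The pin stands in the hole with only a slight lean, and the arm is clear.

```bash
python3 -c "
from h import *
print(bot.hand_in())"
```

```text
the job is handed in; nothing more can be done
None
```

The job is handed in: the stop pin is seated in the stop hole and released. The lug was held on it with about 9 N at the post for about 1 s (an estimated 4–6 N at the pin). The arm is clear and the square die was last measured 2.4 mm from the window's centre, but the hand-in gave no verdict.

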